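# Queue the sample jars and show the first to the code reader

### The arm

A 6-joint arm with a two-finger parallel gripper is mounted at the origin on a cart in front of the work surface, level with it; the furniture and walls round the work are solid. World frame = base frame: x ahead of the robot, y to its left, z up, the work surface at z = 0. Lengths are in m, angles in degrees, forces in N, time in s.
With the tool pointing down it reaches from about 0.4 to 0.825 m from the base axis. Payload 7 kg.
Tool frame: the origin (TCP) lies at the very end of the fingers, on their centre line; the grasp point (between the pads) lies 19 mm behind it; z points along the fingers, y is the direction in which the jaws open and shut (so a half turn about z gives the same grasp; the last joint's range is limited). The gripper opens to 88 mm and grips with 3 to 60 N. Pads are 19 mm wide; open, the fingers measure 130 mm over their backs; the gripper's body (78 mm by 193 mm) begins 47 mm behind the grasp point.
Start: joints at [-51.159, 20.546, 0.682, 0, -70.136, -16.507], TCP at [0.256, -0.624, 0.227] pointing down, gripper open.
Joint ranges: [-176.03, 176.03], [-82.01, 121.73], [-58.28, 71.71], [-173.87, 95.51], [-174.79, -0.11], [-173.66, 173.66]. Speed limits (degrees/s): [136.94, 136.94, 172.46, 180, 180, 180].

### API

Orientations are given as [roll, pitch, yaw] about the fixed x, y, z axes, in that order (R = Rz(yaw) Ry(pitch) Rx(roll)).
In Python, from plant import telemetry, snapshot, calibration, workorder gives the robot as it stands. The module is installed in compiled form; this text tells all that it offers.
- The arm moves only by the tool step_arm, never from a script. Its argument "plan" is text: rows parted by semicolons, each of 7 numbers parted by spaces: the finger opening in cm, from 0 to 8.76, then the shift along the tool's x, y, z in cm, then the turn, a rotation vector about the tool's x, y, z in degrees. A call has 1 to 12 rows; each row shifts and turns the commanded pose from where the row before left it, along the tool's axes as they then stand; what a row does not reach is not made up. A row lasts 1/12 s, in which the tool goes at most 41.7 mm and 7.16 degrees, less where a joint would pass 70% of its speed; a pose out of reach is approached as far as the arm can. A call with a gripper value outside its range is refused whole. The fingers move at their own pace and stop on an object; the grip force is fixed at half the most. Time passes only in rows, so rows that do not move let the fingers close. It gives the time, the measured TCP pose, the force and the opening at its end, in the units of the state.
- telemetry.get_obs(): the state, without advancing time (a new reading comes with each control period).
- snapshot(name): name is "side" or "top" or "wrist"; returns the picture (400x640x3 uint8, blue, green, red); there is no depth.
- calibration(name): a dict with "K" (3x3 intrinsics, pixels), "camera_from_world" (4x4, takes a point from world to camera coordinates). Camera axes: x right, y up, looking along -z (the intrinsics and any distortion apply to the point x, -y, -z); pixel columns grow to the right and rows downward; lengths in m; the calibration is good to about 2 mm. The wrist camera is an equidistant fisheye: a pixel r from the principal point sees the ray r / f radians off the axis. A picture is of the moment at which its call begins: read the wrist's pose just before it. calibration takes no time and is no camera call; for the wrist camera it gives the pose at the moment of the call.
- workorder.close_job(): hands the job in, once; it reports no verdict.
The state is a dict: "clock": time; "joint_pos": joint angles; "qvel": joint speeds; "tau": joint torques, N m; "tool_pos": TCP position; "orientation": TCP orientation; "force": force on the tool from outside, world axes, zero at the start; "moment": the same for the moment, N m; "opening": finger opening in m.
Only numpy, scipy, OpenCV 4.12 (cv2) and the standard library are available. Lean on these libraries where they do the work, as an engineer would, in place of code of your own. Each camera call takes 0.05 s, during which the arm holds its last target.

### The job

Slide the three white sample jars one by one along the bench, upright and without lifting them, into the guide lane: the tall one first, right up against the stop, then the two short ones close behind it, all between the straight rails. Then lift the tall jar out and hold its base squarely in front of the code reader's tilted window, centred and about 8 cm from it, base towards the window, and finish while still holding it there. Do not knock the reader; leave the short jars standing in the lane and everything else where it is.

Things in the scene. Friction and masses are not known exactly. Their poses are not given: they have to be found in the camera images.
- jar_tall: the tall sample jar: round white plastic screw-cap jar, 80 mm high; straight body 38 mm in diameter up to 57 mm, ribbed cap 34 mm in diameter from 62 mm up. Told from the two short jars by its height. Origin: centre of its underside (base); z runs from base to cap. Mass 0.04 to 0.085 kg.
- jar_tall_base (a point): centre of the tall jar's underside, where its printed code is; same axes as the jar
- jar_short_a: one of two like short sample jars: round white plastic screw-cap jar, 38 mm in diameter, 50 mm high, standing upright. Origin: centre of its underside, z up. Mass 0.03 to 0.065 kg.
- jar_short_b: one of two like short sample jars: round white plastic screw-cap jar, 38 mm in diameter, 50 mm high, standing upright. Origin: centre of its underside, z up. Mass 0.03 to 0.065 kg.
- lane: U-shaped aluminium guide lane fixed on the bench, without a floor: two straight rails 10 mm high, 8 thick, 125 long, 44 apart inside, joined by a 10 mm high stop at one end. Origin: on the bench, middle of the stop's inner face; the lane runs along its own -y (rails end at y = -0.125), x across it. Jars touching in file behind the stop have their centres at y = -0.019, -0.057 and -0.095
- lane_mouth (a point): middle of the lane's open funnel mouth, on the bench, 180 mm from the stop; axes as the lane. The funnel's two flared rails are 60 mm long, 10 high, turned 26 degrees outward, about 95 mm apart at the mouth
- scanner_head: head of the bench code reader: grey box 74x80x40 mm with a dark window in its face, on a 92 mm round foot with a short post, fixed to the bench, about 120 mm high. Origin: at the tilt pivot 60 mm above the bench; its z axis is the viewing direction, out of the window and square to it, tilted 0.5 rad from vertical, up and roughly towards the robot.
- scanner_window (a point): centre of the reader's window (47 mm from the head's origin along its z); same axes as the head: z out of the window
- marker_2: bystander: capped marker pen lying down, 16x128x14 mm, loose; origin: centre of its underside
- label_tape: bystander: roll of label tape lying flat, 77 mm across, 19 mm high, loose; origin: centre of its underside
- petri: bystander: petri dish, 90 mm across, 12 mm high, loose; origin: centre of its underside
- beaker: bystander: glass beaker, 102 mm across, 139 mm high, loose; origin: centre of its underside
- cool_block: bystander: low bench cooler block with many small holes, 87x127x28 mm, loose; origin: centre of its underside
- lab_timer: bystander: digital bench timer standing up, 24x70x66 mm, loose; origin: centre of its underside
- wash_bottle: bystander: wash bottle with a bent spout, 70x111x191 mm, loose; origin: centre of its underside
- tipbox_grey: bystander: closed pipette tip box, 89x120x65 mm, loose; origin: centre of its underside
Mind the look-alikes: they are no part of the job. What is shaped like the jar_short_b but red is not meant.

How it is judged:
By the outcome, as a careful person would: the job done as asked, in the order asked, and still so for the second after the job is handed in, while the arm keeps its last pose, push and grip.
It also fails if it takes over 72 s, if anything falls off the work surface, if the arm or the gripper's body presses on something with over 40 N, if the wrist force passes 120 N, or if a joint passes its speed limit or range.

## Working session

There is one attempt and no reset: what is moved stays moved. The work goes in short steps, Python scripts to look and compute and a tool call to move; the robot and the scene stay as the last step left them, time stands still between calls to the robot, and variables do not carry over. Pictures are saved under pics/ and viewed, and the job is handed in when it is done.

Besides the shell and the picture viewer there is one more tool, called after "Emit:" as name(argument=value, ...), one argument or row to a line, values as JSON. step_arm: Moves the arm, as the interface text tells. Its arguments: {"type":"object","properties":{"plan":{"type":"string"}},"required":["plan"]}

```bash
mkdir -p pics; ls; python3 - <<'E'
from plant import telemetry, snapshot, calibration
import cv2
print(telemetry.get_obs())
for n in ["side","top","wrist"]:
    c=calibration(n);print(n,c)
    cv2.imwrite(f"pics/{n}0.png",snapshot(n))
E
```

```text
pics
{'clock': 0.0, 'joint_pos': array([-5.11582266e+01,  2.05893993e+01,  6.32380023e-01, -1.88560152e-02,
       -7.01360831e+01, -1.65068981e+01]), 'qvel': array([-0.13390766, -0.05719855, -0.11101335, -0.01906436, -0.14949537,
        0.03842537]), 'tau': array([-1.58138726e-03, -5.82721639e+01,  2.93051165e+01,  6.99701965e+00,
        6.65083411e-03, -1.55496036e-04]), 'tool_pos': array([ 0.25628644, -0.62391129,  0.22563906]), 'orientation': array([ 1.79905698e+02, -9.46030773e-03, -1.57671538e+02]), 'force': array([ 0.42658527,  0.15015126, -0.10107346]), 'moment': array([-0.02534957,  0.0329789 , -0.01053022]), 'opening': 0.08782420906299314}
side {'K': array([[482.23946199,   0.        , 325.47062518],
       [  0.        , 482.23946199, 194.50555469],
       [  0.        ,   0.        ,   1.        ]]), 'camera_from_world': array([[ 0.98530543, -0.17056218,  0.00904152, -0.5009938 ],
       [ 0.0856966 ,  0.53945651,  0.83764119, -0.12826435],
       [-0.14774741, -0.82455759,  0.54614603, -1.71572484],
       [ 0.        ,  0.        ,  0.        ,  1.        ]])}
top {'K
[... 158 characters left out ...]
'camera_from_world': array([[ 0.2107087 , -0.9774413 ,  0.01450371, -0.09061501],
       [ 0.84597403,  0.1897623 ,  0.49831536, -0.49623006],
       [-0.48982627, -0.09272962,  0.86687452, -1.71458839],
       [ 0.        ,  0.        ,  0.        ,  1.        ]])}
wrist {'K': array([[309.70691629,   0.        , 320.16955406],
       [  0.        , 309.70691629, 201.81863205],
       [  0.        ,   0.        ,   1.        ]]), 'camera_from_world': array([[-0.38056566,  0.92475264,  0.00153065,  0.67333743],
       [-0.89673097, -0.36862844, -0.24492171,  0.03024346],
       [-0.22592775, -0.09458137,  0.96954165, -0.39053719],
       [ 0.        ,  0.        ,  0.        ,  1.        ]])}
```

View pics/side0.png

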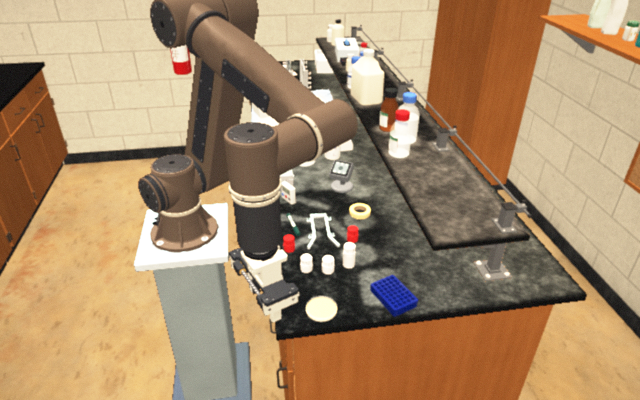

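View pics/top0.png

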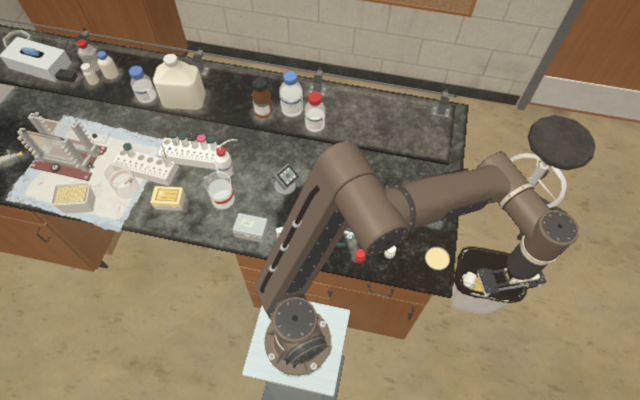

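View pics/wrist0.png

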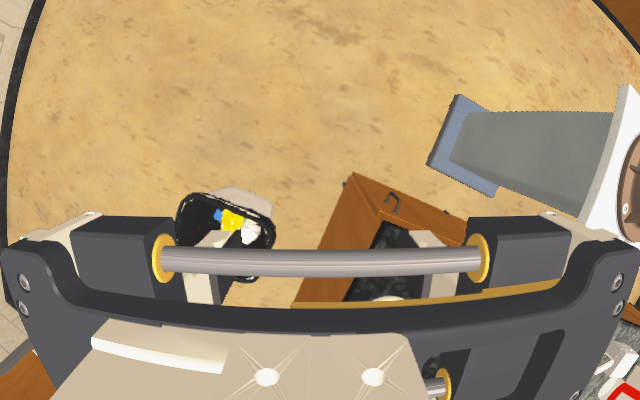

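The side view shows everything: white jars near (306,264), (328,265) and (349,256, taller). There are red jars at (288,244) and (352,234), the lane at (320,232), and the reader at (343,175). I'll take a close crop.

```bash
cat > h.py <<'E'
import numpy as np, cv2
from plant import telemetry, snapshot, calibration
def ray(name,uv,cal=None):
    c=cal or calibration(name);K=c["K"];T=c["camera_from_world"]
    x=(uv[0]-K[0,2])/K[0,0];y=(uv[1]-K[1,2])/K[1,1]
    if name=="wrist":
        r=np.hypot(x,y);s=np.sin(r)/r if r>1e-9 else 1
        d=np.array([x*s,-y*s,-np.cos(r)])
    else: d=np.array([x,-y,-1.])
    R=T[:3,:3];return -R.T@T[:3,3], R.T@d
def plane(name,uv,z,cal=None):
    o,d=ray(name,uv,cal);return o+d*(z-o[2])/d[2]
def proj(name,p,cal=None):
    c=cal or calibration(name);K=c["K"];T=c["camera_from_world"]
    q=T[:3,:3]@np.array(p)+T[:3,3];q=np.array([q[0],-q[1],-q[2]])
    if name=="wrist":
        rr=np.hypot(q[0],q[1]);t=np.arctan2(rr,q[2]);a=q[:2]/rr*t
    else: a=q[:2]/q[2]
    return a*[K[0,0],K[1,1]]+[K[0,2],K[1,2]]
E
python3 - <<'E'
import cv2
i=cv2.imread("pics/side0.png")
c=i[150:320,270:430];cv2.imwrite("pics/side0c.png",cv2.resize(c,None,fx=4.,fy=3.5,interpolation=cv2.INTER_CUBIC)[:600])
i=cv2.imread("pics/top0.png")
E
```

```text
(no output)
```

View pics/side0c.png

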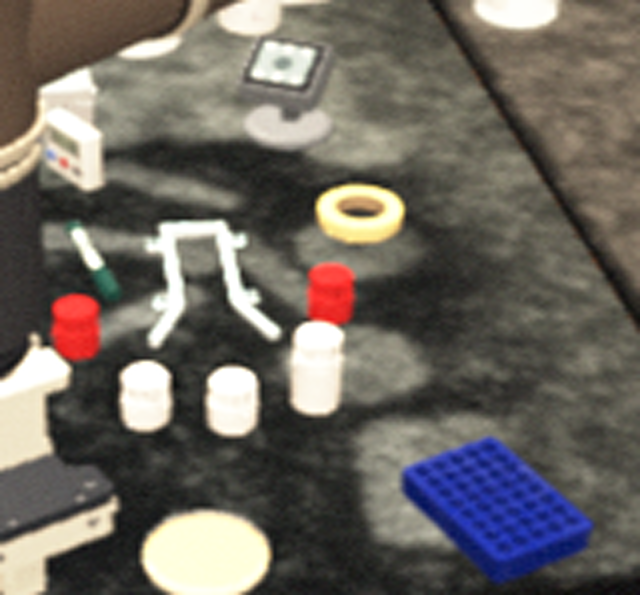

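```bash
python3 - <<'E'
from h import *
np.set_printoptions(precision=4,suppress=True)
def P(n,x,y,z): 
    uv=(270+x/4,150+y/3.5);print(n,np.round(uv,1),plane("side",uv,z)[:3])
P("shortL top",145,373,.05);P("shortR top",232,380,.05);P("tall top",318,335,.08)
P("redL top",76,306,.05);P("redR",331,276,.05)
P("lane stopL",163,228,.01);P("lane stopR",226,226,.01)
P("railLkink",178,298,.01);P("railRkink",237,296,.01);P("fl L",153,343,.01);P("fl R",276,335,.01)
P("window",285,66,.06+.047*np.cos(.5));P("foot",287,124,.0)
P("tape",360,210,.019);P("petri",206,550,.012);P("blk",495,500,.028);P("marker",92,262,.01);P("timer",75,150,.04)
E
```

```text
shortL top [306.2 256.6] [ 0.3999 -0.2677  0.05  ]
shortR top [328.  258.6] [ 0.4662 -0.2882  0.05  ]
tall top [349.5 245.7] [ 0.5378 -0.2724  0.08  ]
redL top [289.  237.4] [ 0.3566 -0.1618  0.05  ]
redR [352.8 228.9] [ 0.5769 -0.1494  0.05  ]
lane stopL [310.8 215.1] [0.4546 0.0085 0.01  ]
lane stopR [326.5 214.6] [0.5127 0.0028 0.01  ]
railLkink [314.5 235.1] [ 0.45   -0.1123  0.01  ]
railRkink [329.2 234.6] [ 0.5015 -0.1173  0.01  ]
fl L [308.2 248. ] [ 0.4186 -0.1784  0.01  ]
fl R [339.  245.7] [ 0.5233 -0.1831  0.01  ]
window [341.2 168.9] [0.6    0.1716 0.1012]
foot [341.8 185.4] [0.6125 0.2095 0.    ]
tape [360. 210.] [ 0.639  -0.0004  0.019 ]
petri [321.5 307.1] [ 0.4183 -0.4525  0.012 ]
blk [393.8 292.9] [ 0.636  -0.4461  0.028 ]
marker [293.  224.9] [ 0.3829 -0.0408  0.01  ]
timer [288.8 192.9] [0.3866 0.126  0.04  ]
```

```bash
cat >> h.py <<'E'
from scipy.spatial.transform import Rotation as Ro
def pose():
    o=telemetry.get_obs();return np.array(o["tool_pos"]),Ro.from_euler("xyz",o["orientation"],degrees=True),o
def go(p,rpy,g=None):
    """deltas in tool axes (cm) & rotvec(deg) from measured pose to target"""
    a,R,o=pose();T=Ro.from_euler("xyz",rpy,degrees=True) if not isinstance(rpy,Ro) else rpy
    d=R.inv().apply(np.array(p)-a)*100;rv=(R.inv()*T).as_rotvec(degrees=True)
    print("t",round(o["clock"],2),"pos",np.round(a,4),"rpy",np.round(o["orientation"],2),"F",np.round(o["force"],1),"op",round(o["opening"],4))
    print("  shift cm",np.round(d,2),"rot",np.round(rv,2),"| pure shift in current tool axes")
E
python3 - <<'E'
from h import *
np.set_printoptions(precision=4,suppress=True)
a,R,o=pose();c=calibration("wrist");T=c["camera_from_world"]
cp=-T[:3,:3].T@T[:3,3];print("cam in tool",R.inv().apply(cp-a),"cam axes in tool (cols x,y,z)\n",R.inv().as_matrix()@T[:3,:3].T)
go([.45,-.40,.24],[180,0,-93.8])
E
```

```text
cam in tool [ 0.0659  0.0008 -0.1593] cam axes in tool (cols x,y,z)
 [[ 0.0007  0.9695  0.2451]
 [ 1.     -0.0007 -0.0002]
 [-0.      0.2451 -0.9695]]
t 0.15 pos [ 0.2563 -0.624   0.2258] rpy [ 179.93   -0.01 -157.67] F [-1.4  0.5 -0.7] op 0.0876
  shift cm [-26.43  13.37  -1.4 ] rot [  0.07   0.03 -63.87] | pure shift in current tool axes
```

```bash
python3 - <<'E'
from h import *
go([.47,-.12,.29],[180,0,-93.8])
E
```

```text
t 0.15 pos [ 0.2563 -0.624   0.2258] rpy [ 1.7993e+02 -1.0000e-02 -1.5767e+02] F [-1.4  0.5 -0.7] op 0.0876
  shift cm [-38.91  38.51  -6.37] rot [ 7.000e-02  3.000e-02 -6.387e+01] | pure shift in current tool axes
```

Emit:
step_arm(
  plan="8.7 -2.2 2.1 -0.7 0 0 0;8.7 -2.2 2.1 -0.7 0 0 0;8.7 -2.2 2.1 -0.7 0 0 0;8.7 -2.2 2.1 -0.7 0 0 0;8.7 -2.2 2.1 -0.7 0 0 0;8.7 -2.2 2.1 -0.7 0 0 0;8.7 -2.2 2.1 -0.7 0 0 0;8.7 -2.2 2.1 -0.7 0 0 0;8.7 -2.2 2.1 -0.7 0 0 0;8.7 -2.2 2.1 0 0 0 0;8.7 -2.2 2.1 0 0 0 0;8.7 -2.2 2.1 0 0 0 0",
)

```text
clock: 1.15
tool_pos: [0.4051, -0.2894, 0.2897]
orientation: [-180.0, 0.0, -157.7]
force: [0.6, -0.5, 1.2]
opening: 0.0865
```

Emit:
step_arm(
  plan="8.7 -2.2 2.2 0 0 0 0;8.7 -2.1 2.2 0 0 0 0;8.7 -2.1 2.2 0 0 0 0;8.7 0 0 0 0 0 -7.1;8.7 0 0 0 0 0 -7.1;8.7 0 0 0 0 0 -7.1;8.7 0 0 0 0 0 -7.1;8.7 0 0 0 0 0 -7.1;8.7 0 0 0 0 0 -7.1;8.7 0 0 0 0 0 -7.1;8.7 0 0 0 0 0 -7.1;8.7 0 0 0 0 0 -7.1",
)

```text
clock: 2.15
tool_pos: [0.4388, -0.2055, 0.2894]
orientation: [180.0, 0.0, -93.4]
force: [0.2, -0.1, -0.9]
opening: 0.0871
```

```bash
python3 - <<'E'
from h import *
go([.47,-.12,.29],[180,0,-93.8])
import pickle
cals={n:calibration(n) for n in ["side","top","wrist"]}
for n in ["wrist","side","top"]:
    cv2.imwrite(f"pics/{n}1.png",snapshot(n))
pickle.dump(cals,open("pics/cal1.pkl","wb"))
i=cv2.imread("pics/side1.png")
c=i[150:320,270:430];cv2.imwrite("pics/side1c.png",cv2.resize(c,None,fx=4.,fy=3.5,interpolation=cv2.INTER_CUBIC)[:600])
E
```

```text
t 2.15 pos [ 0.4388 -0.2055  0.2894] rpy [ 1.7998e+02  1.0000e-02 -9.3420e+01] F [ 0.2 -0.1 -0.9] op 0.0871
  shift cm [-8.72 -2.6  -0.06] rot [0.02 0.01 0.38] | pure shift in current tool axes
```

View pics/wrist1.png

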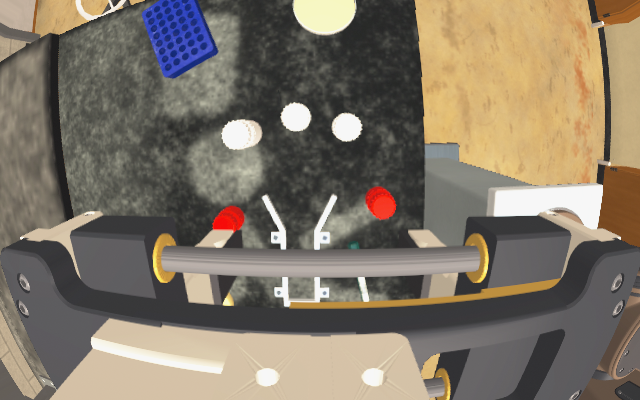

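View pics/top1.png

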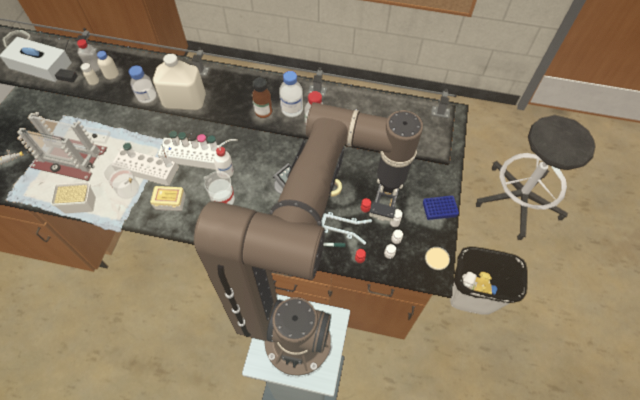

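View pics/side1c.png

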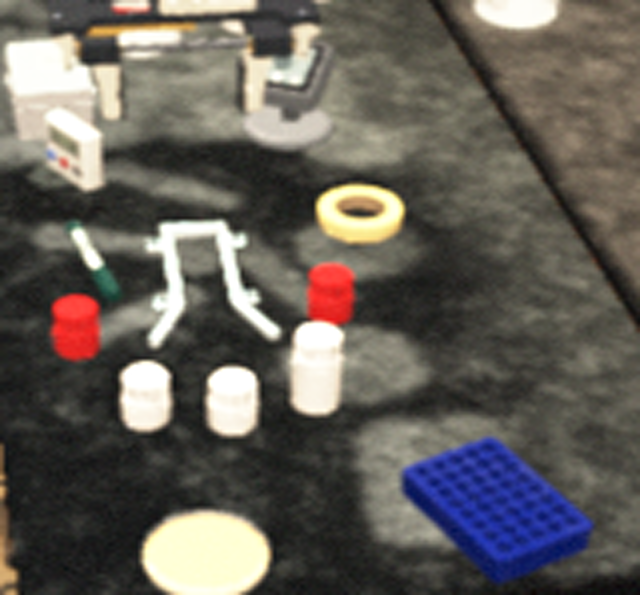

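Candidates are the white tall jar (wrist px 240,134), the white shorts (295,117) and (347,127), and the red look-alikes (229,220) and (381,203), which I exclude. Next I measure from the wrist view.

```bash
python3 - <<'E'
import cv2
i=cv2.imread("pics/wrist1.png")
c=i[95:155,210:370];cv2.imwrite("pics/w1a.png",cv2.resize(c,None,fx=5,fy=5,interpolation=cv2.INTER_CUBIC))
c=i[185:315,215:375];cv2.imwrite("pics/w1b.png",cv2.resize(c,None,fx=4.5,fy=4.5,interpolation=cv2.INTER_CUBIC))
E
```

```text
(no output)
```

View pics/w1a.png

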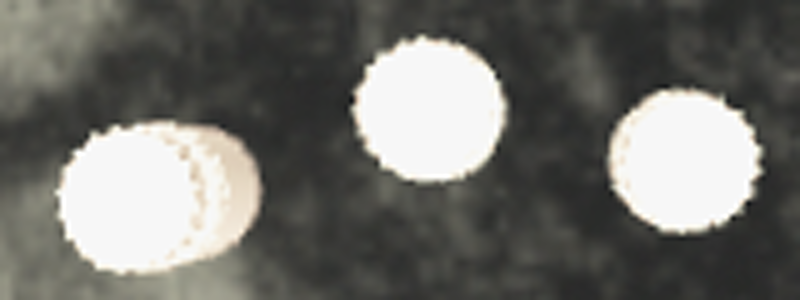

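View pics/w1b.png

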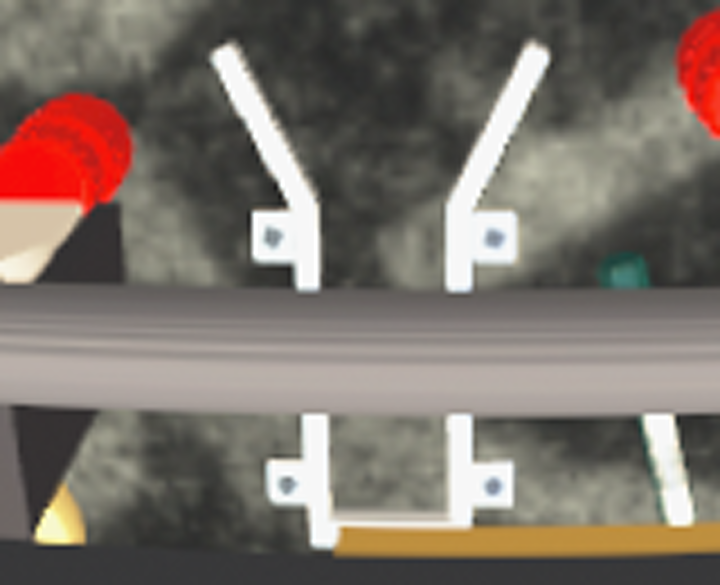

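```bash
python3 - <<'E'
from h import *
import pickle
np.set_printoptions(precision=4,suppress=True)
C=pickle.load(open("pics/cal1.pkl","rb"))["wrist"]
A=lambda n,x,y,z:print(n,plane("wrist",(210+(x+.5)/5-.5,95+(y+.5)/5-.5),z,C))
B=lambda n,x,y,z:print(n,plane("wrist",(215+(x+.5)/4.5-.5,185+(y+.5)/4.5-.5),z,C))
A("tall",127,200,.08);A("tall base far edge",262,190,.03);A("mid",429,110,.05);A("right",688,161,.05)
B("Lin260",320,260,.01);B("Rin260",447,260,.01);B("Lin420",328,420,.01);B("Rin420",449,420,.01);B("Lin500",331,505,.01);B("Rin500",449,505,.01)
B("stop top edge",390,518,.01);B("stop low edge",390,511,.0)
B("tipL",225,50,.01);B("tipR",537,47,.01)
E
```

```text
tall [ 0.5378 -0.2672  0.08  ]
tall base far edge [ 0.5136 -0.266   0.03  ]
mid [ 0.4651 -0.2834  0.05  ]
right [ 0.3999 -0.2664  0.05  ]
Lin260 [ 0.4971 -0.099   0.01  ]
Rin260 [ 0.454  -0.0967  0.01  ]
Lin420 [ 0.5003 -0.0374  0.01  ]
Rin420 [ 0.4574 -0.0354  0.01  ]
Lin500 [ 0.5029 -0.0017  0.01  ]
Rin500 [0.4597 0.0002 0.01  ]
stop top edge [0.4817 0.0049 0.01  ]
stop low edge [0.4825 0.008  0.    ]
tipL [ 0.5218 -0.1737  0.01  ]
tipR [ 0.4202 -0.1686  0.01  ]
```

Emit:
step_arm(
  plan="7 1.5 -2.6 0 0 0 0;7 1.5 -2.6 0 0 0 0;7 1.4 -2.6 0 0 0 0;7 1.4 -2.5 0 0 0 0;7 0 0 3 0 0 7.1;7 0 0 3 0 0 7.1;7 0 0 3 0 0 7.1;7 0 0 3 0 0 7.1;7 0 0 3 0 0 7.1;7 0 0 2 0 0 0;7 0 0 0 0 0 0",
)

```text
clock: 3.22
tool_pos: [0.535, -0.2694, 0.1146]
orientation: [179.6, -0.2, -129.6]
force: [-1.1, 0.9, -0.4]
opening: 0.0698
```

```bash
python3 - <<'E'
from h import *
go([.538,-.2695,.022],[180,0,-128.9])
import pickle
pickle.dump(calibration("wrist"),open("pics/cal2.pkl","wb"))
cv2.imwrite("pics/wrist2.png",snapshot("wrist"))
E
```

```text
t 3.22 pos [ 0.535  -0.2694  0.1146] rpy [ 179.57   -0.18 -129.58] F [-1.1  0.9 -0.4] op 0.0698
  shift cm [-0.21 -0.31  9.26] rot [ 0.43 -0.18 -0.68] | pure shift in current tool axes
```

View pics/wrist2.png

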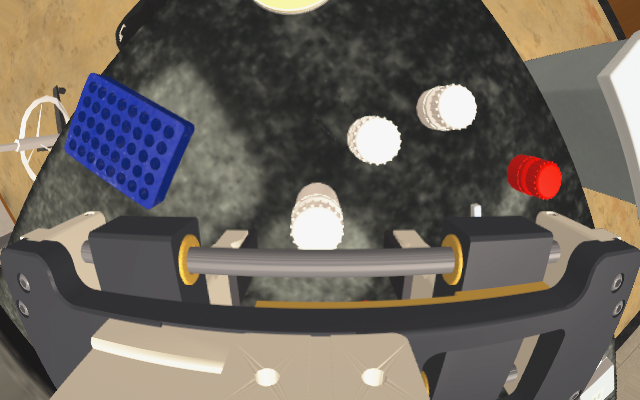

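Emit:
step_arm(
  plan="7 0 0 0 0 0 0;7 0 0 2.3 0 0 0;7 0 0 2.3 0 0 0;7 0 0 2.3 0 0 0;7 0 0 1.9 0 0 0;7 0 0 0 0 0 0;7 0 0 0 0 0 0",
)

```text
clock: 3.85
tool_pos: [0.5387, -0.2704, 0.0328]
orientation: [-180.0, -0.0, -129.3]
force: [0.6, -0.6, 1.0]
opening: 0.0703
```

```bash
python3 - <<'E'
from h import *
go([.538,-.2695,.022],[180,0,-128.9])
cv2.imwrite("pics/wrist3.png",snapshot("wrist"))
i=snapshot("side");c=i[200:300,290:410];cv2.imwrite("pics/side3c.png",cv2.resize(c,None,fx=6,fy=6,interpolation=cv2.INTER_CUBIC))
E
```

```text
t 3.85 pos [ 0.5387 -0.2704  0.0328] rpy [-179.96   -0.   -129.27] F [ 0.6 -0.6  1. ] op 0.0703
  shift cm [-0.03  0.12  1.08] rot [-0.04 -0.   -0.37] | pure shift in current tool axes
```

View pics/side3c.png

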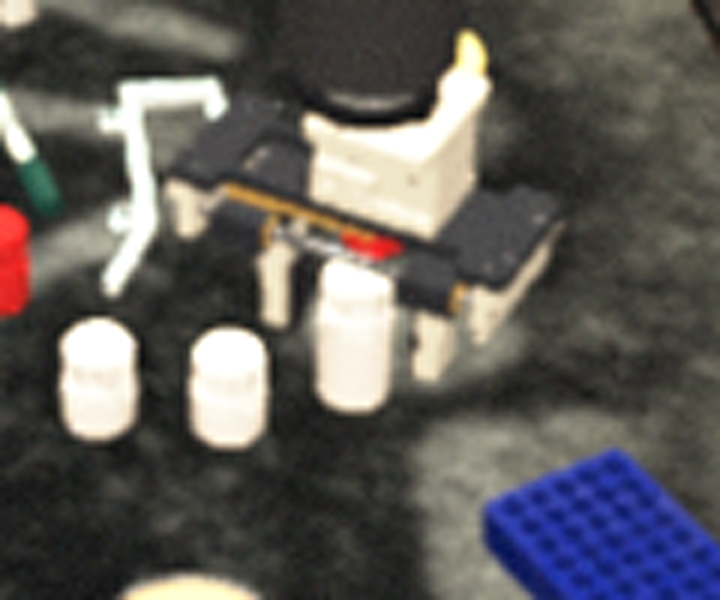

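View pics/wrist3.png

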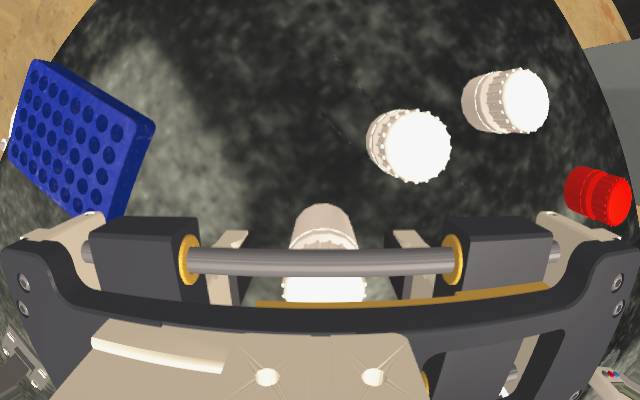

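Emit:
step_arm(
  plan="7 0 0 0.5 0 0 0;7 0 0 0.4 0 0 0;5.5 0 0 0 0 0 0;4.5 0 0 0 0 0 0;3.5 0 0 0 0 0 0;3.5 0 0 0 0 0 0;3.5 0 0 0 0 0 0;3.5 0 0 0 0 0 0",
)

```text
clock: 4.62
tool_pos: [0.538, -0.2702, 0.0227]
orientation: [180.0, 0.0, -129.3]
force: [-0.2, 0.3, 2.0]
opening: 0.0375
```

```bash
python3 - <<'E'
from h import *
go([.470,-.185,.0235],[180,0,-93.4])
E
```

```text
t 4.62 pos [ 0.538  -0.2702  0.0227] rpy [ 180.      0.   -129.27] F [-0.2  0.3  2. ] op 0.0375
  shift cm [-2.29 10.66 -0.08] rot [  0.     0.   -35.87] | pure shift in current tool axes
```

Emit:
step_arm(
  plan="3.5 0 0.9 0 0 0 0;3.5 0 1.6 0 0 0 0;3.5 0 1.6 0 0 0 0;3.5 0 1.6 0 0 0 0;3.5 0 1.6 0 0 0 0;3.5 0.1 1.6 0 0 0 0;3.5 0 0 0 0 0 -7.1;3.5 0 0 0 0 0 -7.1;3.5 0 0 0 0 0 -7.1;3.5 0 0 0 0 0 -7.1;3.5 0 0 0 0 0 -7.1;3.5 0 0 0 0 0 0",
)

```text
clock: 5.62
tool_pos: [0.4679, -0.2143, 0.0226]
orientation: [180.0, 0.0, -93.4]
force: [0.2, 0.1, 0.5]
opening: 0.0374
```

```bash
python3 - <<'E'
from h import *
lx=lambda y:.4817+.0603*(y-.005)
go([lx(-.12),-.12,.0227],[180,0,-93.45])
go([lx(-.014),-.014,.0227],[180,0,-93.45])
i=snapshot("side");c=i[200:300,290:410];cv2.imwrite("pics/side4c.png",cv2.resize(c,None,fx=6,fy=6,interpolation=cv2.INTER_CUBIC))
E
```

```text
t 5.62 pos [ 0.4679 -0.2143  0.0226] rpy [180.     0.   -93.43] F [0.2 0.1 0.5] op 0.0374
  shift cm [-9.45 -0.06 -0.01] rot [0.   0.   0.02] | pure shift in current tool axes
t 5.62 pos [ 0.4679 -0.2143  0.0226] rpy [180.     0.   -93.43] F [0.2 0.1 0.5] op 0.0374
  shift cm [-2.007e+01 -6.000e-02 -1.000e-02] rot [0.   0.   0.02] | pure shift in current tool axes
```

View pics/side4c.png

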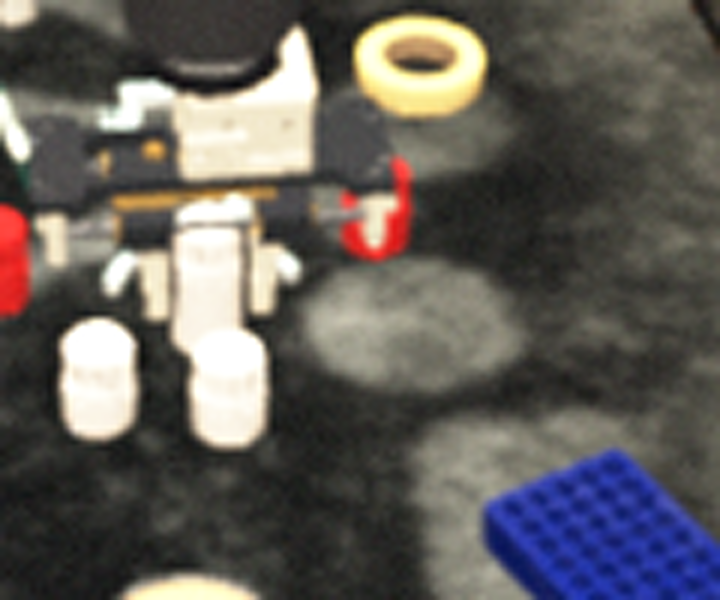

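Emit:
step_arm(
  plan="3.5 -0.9 0 0 0 0 0;3.5 -1.6 0 0 0 0 0;3.5 -1.6 0 0 0 0 0;3.5 -1.6 -0.1 0 0 0 0;3.5 -1.6 0 0 0 0 0;3.5 -1.6 0 0 0 0 0;3.5 -1.6 0 0 0 0 0;3.5 -1.6 0 0 0 0 0;3.5 -1.6 0 0 0 0 0;3.5 -1.6 0 0 0 0 0;3.5 -1.6 0 0 0 0 0;3.5 -1.1 0 0 0 0 0",
)

```text
clock: 6.67
tool_pos: [0.4811, -0.0336, 0.0226]
orientation: [-180.0, 0.0, -93.9]
force: [0.1, -0.7, -0.3]
opening: 0.0374
```

```bash
python3 - <<'E'
from h import *
lx=lambda y:.4817+.0603*(y-.005)
go([lx(-.014),-.014,.0227],[180,0,-93.45])
i=snapshot("side");c=i[190:290,270:390];cv2.imwrite("pics/side5c.png",cv2.resize(c,None,fx=6,fy=6,interpolation=cv2.INTER_CUBIC))
E
```

```text
t 6.67 pos [ 0.4811 -0.0336  0.0226] rpy [-1.7999e+02  1.0000e-02 -9.3940e+01] F [ 0.1 -0.7 -0.3] op 0.0374
  shift cm [-1.95  0.19 -0.01] rot [-0.01  0.01 -0.49] | pure shift in current tool axes
```

View pics/side5c.png

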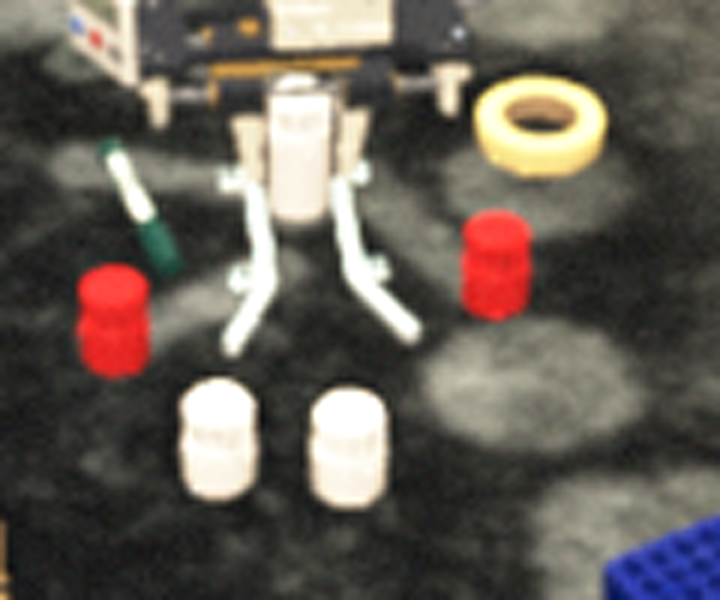

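Emit:
step_arm(
  plan="3.5 0 0 0 0 0 0;3.5 -0.4 0 0 0 0 0;3.5 -0.4 0 0 0 0 0;3.5 -0.3 0 0 0 0 0;3.5 0 0 0 0 0 0",
)

```text
clock: 7.13
tool_pos: [0.4821, -0.024, 0.0226]
orientation: [-180.0, 0.0, -93.8]
force: [-1.2, 1.5, 1.5]
opening: 0.0374
```

Emit:
step_arm(
  plan="3.5 -0.2 0.1 0 0 0 0;3.5 -0.2 0.1 0 0 0 0;3.5 -0.2 0 0 0 0 0;3.5 0 0 0 0 0 0",
)

```text
clock: 7.47
tool_pos: [0.4803, -0.0179, 0.0226]
orientation: [180.0, -0.0, -93.8]
force: [-1.0, 0.1, 2.0]
opening: 0.0374
```

```bash
python3 - <<'E'
from h import *
o=telemetry.get_obs();print(o["force"],o["moment"],o["tool_pos"])
i=snapshot("side");c=i[190:250,290:350];cv2.imwrite("pics/side6c.png",cv2.resize(c,None,fx=10,fy=10,interpolation=cv2.INTER_CUBIC))
i=snapshot("wrist");cv2.imwrite("pics/wrist6.png",i)
E
```

```text
[-0.99677187  0.1488572   2.03655995] [0.19075129 0.39124853 0.00392116] [ 0.4802557  -0.01785033  0.02258451]
```

View pics/side6c.png

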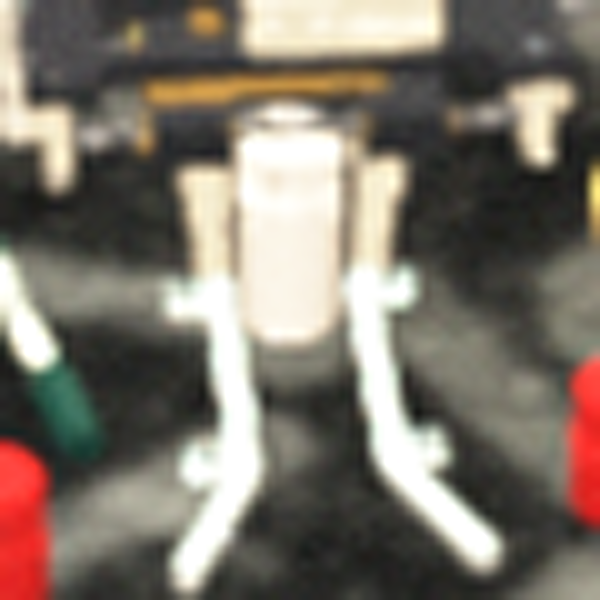

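View pics/wrist6.png

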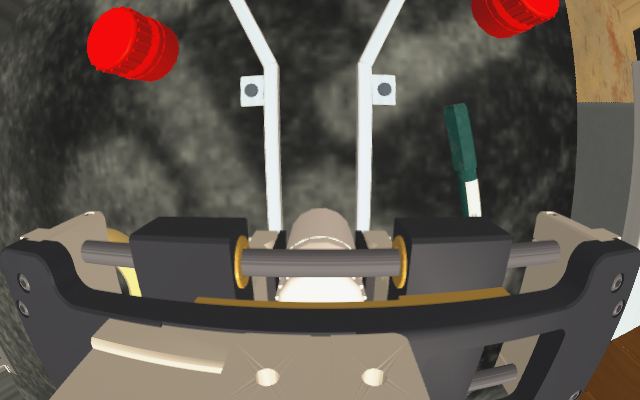

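Emit:
step_arm(
  plan="3.5 -0.2 0 0 0 0 0;3.5 -0.2 0 0 0 0 0;3.5 0 0 0 0 0 0",
)

```text
clock: 7.82
tool_pos: [0.4804, -0.0151, 0.0228]
orientation: [180.0, -0.1, -93.7]
force: [0.5, -10.8, 4.0]
opening: 0.0374
```

Emit:
step_arm(
  plan="3.5 -0.2 0 0 0 0 0;3.5 -0.2 0 0 0 0 0;3.5 0 0 0 0 0 0",
)

```text
clock: 8.07
tool_pos: [0.4803, -0.012, 0.0232]
orientation: [179.9, -0.2, -93.7]
force: [0.4, -14.7, 11.1]
opening: 0.0376
```

Emit:
step_arm(
  plan="3.5 0.1 0 0 0 0 0;3.5 0 0 0 0 0 0;3.8 0 0 0 0 0 0;4.2 0 0 0 0 0 0;5 0 0 0 0 0 0;6 0 0 0 0 0 0;6 0 0 0 0 0 0",
)

```text
clock: 8.65
tool_pos: [0.4809, -0.0108, 0.0225]
orientation: [180.0, 0.0, -93.8]
force: [-0.6, -0.4, 0.1]
opening: 0.0561
```

```bash
python3 - <<'E'
from h import *
o=telemetry.get_obs();print(o["force"],o["moment"],o["tool_pos"],o["orientation"])
i=snapshot("side");c=i[190:250,290:350];cv2.imwrite("pics/side7c.png",cv2.resize(c,None,fx=10,fy=10,interpolation=cv2.INTER_CUBIC))
E
```

```text
[-0.63694938 -0.38018034  0.14821106] [-0.03006228  0.13988998  0.08528055] [ 0.48093888 -0.01078382  0.02245154] [ 1.79998926e+02  4.70975037e-03 -9.37537474e+01]
```

View pics/side7c.png

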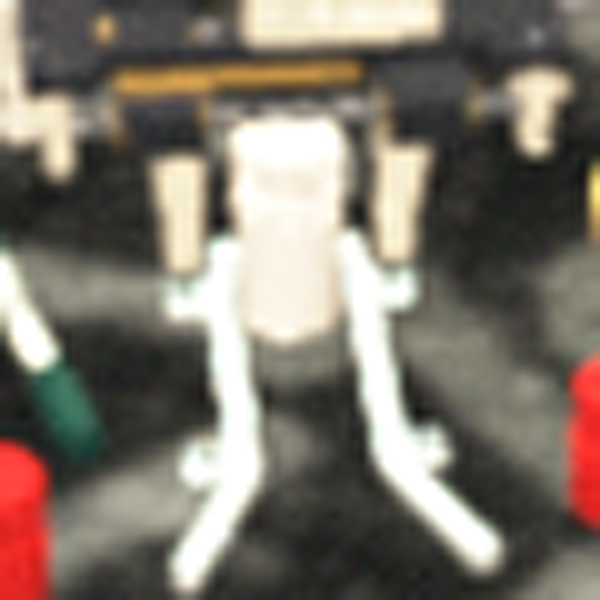

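Emit:
step_arm(
  plan="6 0 0 -2.4 0 0 0;6 0 0 -3.5 0 0 0;6 0 0 -3.6 0 0 0;6 2 0 0 0 0 0;6 3.4 0 0 0 0 0;6 3.4 0 0 0 0 0;6 3.4 -0.1 0 0 0 0;6 3.4 -0.1 0 0 0 0;6 3.4 0 0 0 0 0;6 3.4 0 0 0 0 0;6 3 0 0 0 0 0;6 2 0 0 0 0 0",
)

```text
clock: 9.7
tool_pos: [0.4644, -0.2869, 0.1173]
orientation: [180.0, -0.0, -93.8]
force: [1.0, 0.1, -0.4]
opening: 0.0598
```

Emit:
step_arm(
  plan="6 0 0 0 0 0 -7.1;6 0 0 0 0 0 -7.1;6 0 0 0 0 0 -7.1;6 0 0 0 0 0 -7.1;6 0 0 0 0 0 -7.1;6 0 0 0 0 0 -7.1;6 0 0 0 0 0 0;6 0 0 0 0 0 0",
)

```text
clock: 10.37
tool_pos: [0.4649, -0.2844, 0.1174]
orientation: [180.0, 0.0, -51.4]
force: [0.6, 0.3, -0.2]
opening: 0.0599
```

```bash
python3 - <<'E'
from h import *
go([.4655,-.285,.020],[180,0,-51])
c=calibration("wrist")
i=snapshot("wrist");cv2.imwrite("pics/wrist8.png",i)
print(proj("wrist",[.4655,-.285,.05],c),proj("wrist",[.4,-.267,.05],c))
E
```

```text
t 10.37 pos [ 0.4649 -0.2844  0.1174] rpy [ 1.800e+02  1.000e-02 -5.138e+01] F [ 0.6  0.3 -0.2] op 0.0599
  shift cm [ 0.09 -0.01  9.74] rot [ 0.    0.01 -0.38] | pure shift in current tool axes
[319.70373495 210.05167627] [368.11941077 274.03183233]
```

View pics/wrist8.png

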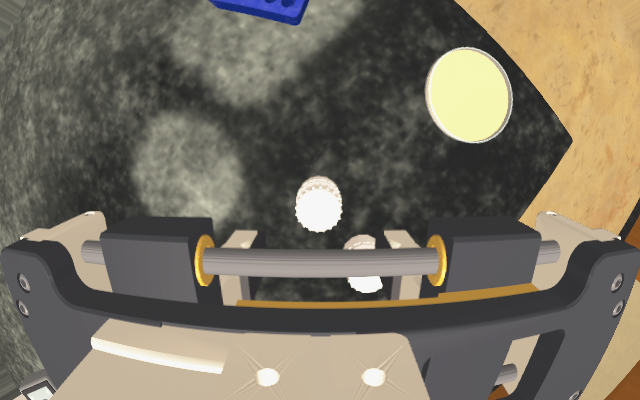

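Emit:
step_arm(
  plan="6 0.1 0 1.4 0 0 0;6 0 0 2.4 0 0 0;6 0 0 2.4 0 0 0;6 0 0 2.3 0 0 0;6 0 0 1.2 0 0 0;6 0 0 0 0 0 0;5 0 0 0 0 0 0;4 0 0 0 0 0 0;3.5 0 0 0 0 0 0;3.5 0 0 0 0 0 0;3.5 0 0 0 0 0 0",
)

```text
clock: 11.33
tool_pos: [0.4663, -0.2855, 0.0217]
orientation: [-179.9, -0.1, -51.2]
force: [1.1, 0.8, 5.5]
opening: 0.0366
```

```bash
python3 - <<'E'
from h import *
lx=lambda y:.4817+.0603*(y-.005)
go([lx(-.215),-.215,.020],[180,0,-93.6])
i=snapshot("side");c=i[200:300,280:400];cv2.imwrite("pics/side9c.png",cv2.resize(c,None,fx=6,fy=6,interpolation=cv2.INTER_CUBIC))
E
```

```text
t 11.33 pos [ 0.4663 -0.2855  0.0217] rpy [-1.7993e+02 -1.0000e-01 -5.1170e+01] F [1.1 0.8 5.5] op 0.0366
  shift cm [-5.36 -4.59  0.16] rot [-0.11 -0.07 42.43] | pure shift in current tool axes
```

View pics/side9c.png

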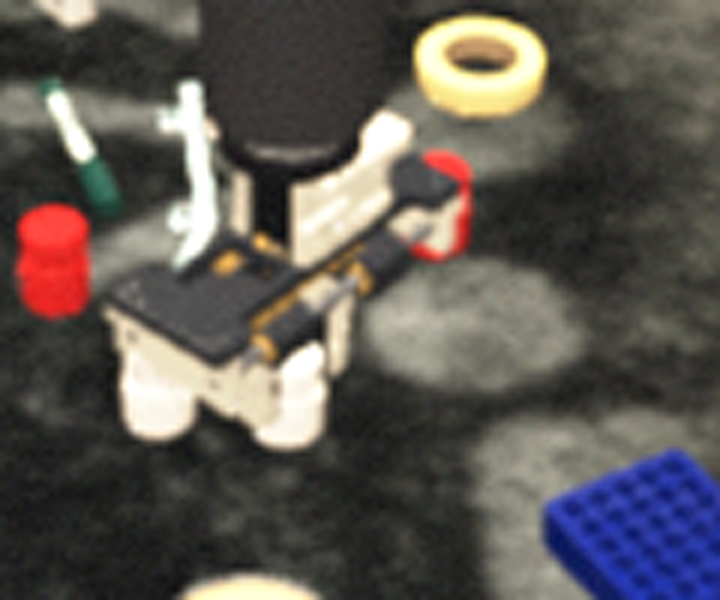

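Emit:
step_arm(
  plan="3.5 -0.3 -0.9 0 0 0 0;3.5 -0.6 -1.5 0 0 0 0;3.5 -0.6 -1.4 0 0 0 0;3.5 -1.3 -0.3 0 0 0 0;3.5 -1.3 -0.3 0 0 0 0;3.5 -1.3 -0.2 0 0 0 0;3.5 0 0 0 0 0 7.1;3.5 0 0 0 0 0 7.1;3.5 0 0 0 0 0 7.1;3.5 0 0 0 0 0 7.1;3.5 0 0 0 0 0 7.1;3.5 0 0 0 0 0 7.1",
)

```text
clock: 12.38
tool_pos: [0.468, -0.2143, 0.0216]
orientation: [-179.9, -0.0, -94.1]
force: [0.4, -0.6, 6.5]
opening: 0.0362
```

```bash
python3 - <<'E'
from h import *
lx=lambda y:.4812+.0603*(y-.005)
go([lx(-.075),-.075,.021],[180,0,-93.6])
c=calibration("wrist");i=snapshot("wrist");cv2.imwrite("pics/wrist10.png",i)
i=snapshot("side");c=i[200:300,280:400];cv2.imwrite("pics/side10c.png",cv2.resize(c,None,fx=6,fy=6,interpolation=cv2.INTER_CUBIC))
E
```

```text
t 12.38 pos [ 0.468  -0.2143  0.0216] rpy [-1.7988e+02 -1.0000e-02 -9.4090e+01] F [ 0.4 -0.6  6.5] op 0.0362
  shift cm [-13.96   0.16   0.06] rot [-0.12 -0.01 -0.49] | pure shift in current tool axes
```

View pics/side10c.png

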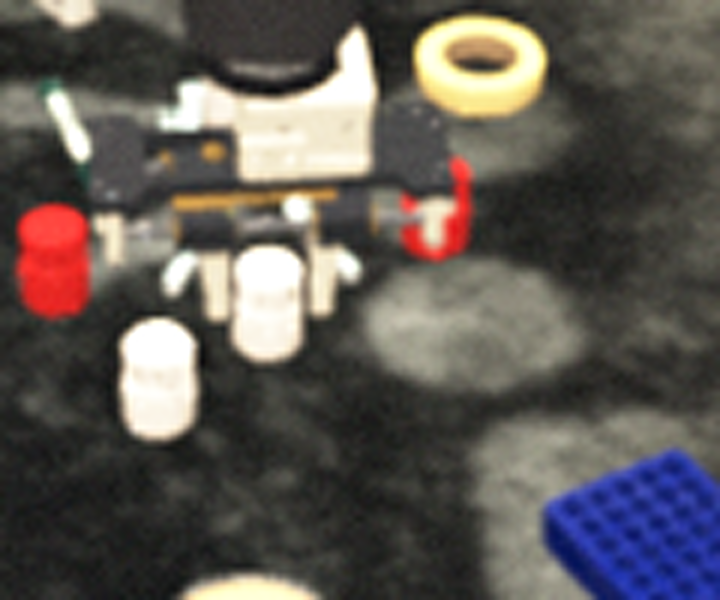

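View pics/wrist10.png

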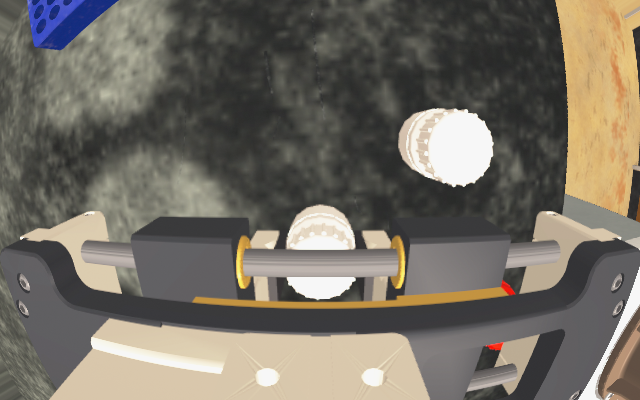

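Emit:
step_arm(
  plan="3.5 -0.6 0 0 0 0 0;3.5 -1.3 0 0 0 0 0;3.5 -1.3 0 0 0 0 0;3.5 -1.3 0 0 0 0 0;3.5 -1.3 0 0 0 0 0;3.5 -1.3 0.1 0 0 0 0;3.5 -1.3 0 0 0 0 0;3.5 -1.3 0 0 0 0 0;3.5 -1.3 0 0 0 0 0;3.5 -1.3 0 0 0 0 0;3.5 -1.2 0 0 0 0 0;3.5 -0.5 0 0 0 0 0",
)

```text
clock: 13.48
tool_pos: [0.4758, -0.0741, 0.0216]
orientation: [-179.9, -0.0, -93.7]
force: [0.4, -6.1, 9.2]
opening: 0.0363
```

```bash
python3 - <<'E'
from h import *
lx=lambda y:.4812+.0603*(y-.005)
go([lx(-.052),-.052,.021],[180,0,-93.6])
i=snapshot("side");c=i[190:250,290:350];cv2.imwrite("pics/side11c.png",cv2.resize(c,None,fx=10,fy=10,interpolation=cv2.INTER_CUBIC))
E
```

```text
t 13.48 pos [ 0.4758 -0.0741  0.0216] rpy [-1.7992e+02 -2.0000e-02 -9.3700e+01] F [ 0.4 -6.1  9.2] op 0.0363
  shift cm [-2.22 -0.05  0.06] rot [-0.08 -0.02 -0.1 ] | pure shift in current tool axes
```

View pics/side11c.png

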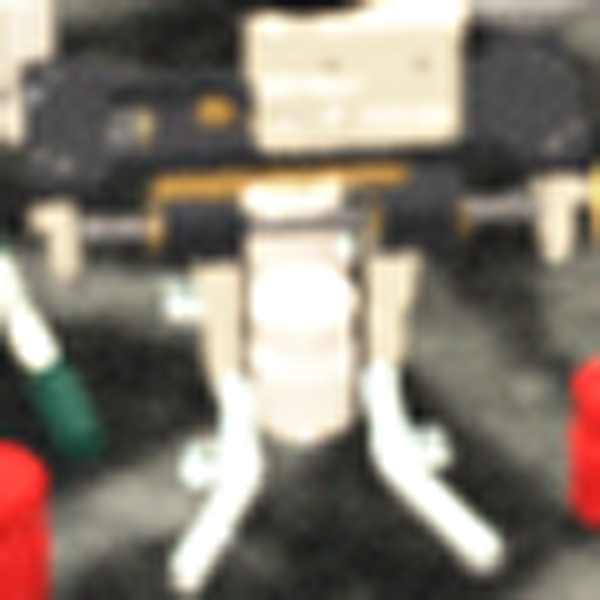

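Emit:
step_arm(
  plan="3.5 0 0 0 0 0 0;3.5 -0.5 0 0 0 0 0;3.5 -0.5 0 0 0 0 0;3.5 -0.4 0 0 0 0 0;3.5 0 0 0 0 0 0",
)

```text
clock: 13.95
tool_pos: [0.4766, -0.0606, 0.0216]
orientation: [-179.9, -0.0, -93.7]
force: [-0.8, -2.1, 8.6]
opening: 0.0365
```

Emit:
step_arm(
  plan="3.5 -0.3 0 0 0 0 0;3.5 -0.2 0 0 0 0 0;3.5 0 0 0 0 0 0",
)

```text
clock: 14.2
tool_pos: [0.4769, -0.056, 0.0216]
orientation: [-179.9, -0.0, -93.7]
force: [-0.2, -4.0, 8.8]
opening: 0.0362
```

Emit:
step_arm(
  plan="3.5 -0.2 0 0 0 0 0;3.5 -0.2 0 0 0 0 0;3.5 0 0 0 0 0 0",
)

```text
clock: 14.45
tool_pos: [0.4771, -0.0521, 0.0216]
orientation: [-179.9, -0.0, -93.7]
force: [-0.4, -4.7, 10.4]
opening: 0.0364
```

Emit:
step_arm(
  plan="3.5 -0.2 0 0 0 0 0;3.5 -0.1 0 0 0 0 0;3.5 0 0 0 0 0 0",
)

```text
clock: 14.7
tool_pos: [0.4768, -0.0506, 0.0216]
orientation: [180.0, -0.1, -93.7]
force: [0.9, -16.3, 10.2]
opening: 0.0361
```

```bash
python3 - <<'E'
from h import *
o=telemetry.get_obs();print(o["force"],o["tool_pos"])
i=snapshot("side");c=i[190:250,290:350];cv2.imwrite("pics/side12c.png",cv2.resize(c,None,fx=10,fy=10,interpolation=cv2.INTER_CUBIC))
i=snapshot("wrist");cv2.imwrite("pics/wrist12.png",i)
E
```

```text
[  0.93483033 -16.30009493  10.20157364] [ 0.47679894 -0.05058588  0.0215776 ]
```

View pics/side12c.png

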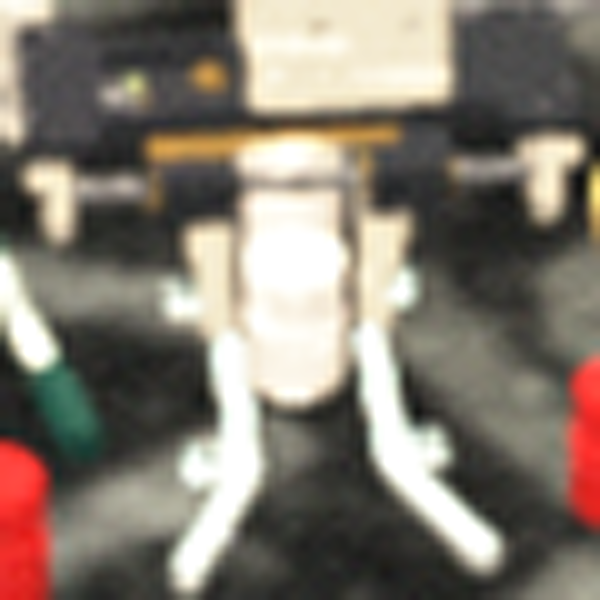

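View pics/wrist12.png

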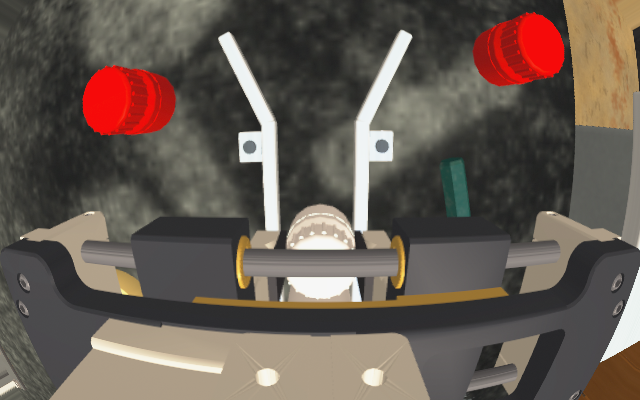

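Emit:
step_arm(
  plan="3.7 0 0 0 0 0 0;4 0 0 0 0 0 0;5 0 0 0 0 0 0;6 0 0 0 0 0 0;6 0 0 -0.5 0 0 0;6 0 0 -2.5 0 0 0;6 0 0 -3.4 0 0 0;6 0 0 -3.4 0 0 0;6 0 0 0 0 0 0;6 0 0 0 0 0 0",
)

```text
clock: 15.63
tool_pos: [0.4787, -0.048, 0.1209]
orientation: [-179.7, 0.1, -93.7]
force: [-0.1, -0.5, -0.5]
opening: 0.0598
```

```bash
python3 - <<'E'
from h import *
go([.400,-.267,.118],[180,0,-51])
i=snapshot("side");c=i[190:290,270:390];cv2.imwrite("pics/side13c.png",cv2.resize(c,None,fx=6,fy=6,interpolation=cv2.INTER_CUBIC))
i=snapshot("wrist");cv2.imwrite("pics/wrist13.png",i)
E
```

```text
t 15.63 pos [ 0.4787 -0.048   0.1209] rpy [-1.7973e+02  1.1000e-01 -9.3740e+01] F [-0.1 -0.5 -0.5] op 0.0598
  shift cm [22.36  6.42  0.22] rot [ -0.29   0.   -42.74] | pure shift in current tool axes
```

View pics/side13c.png

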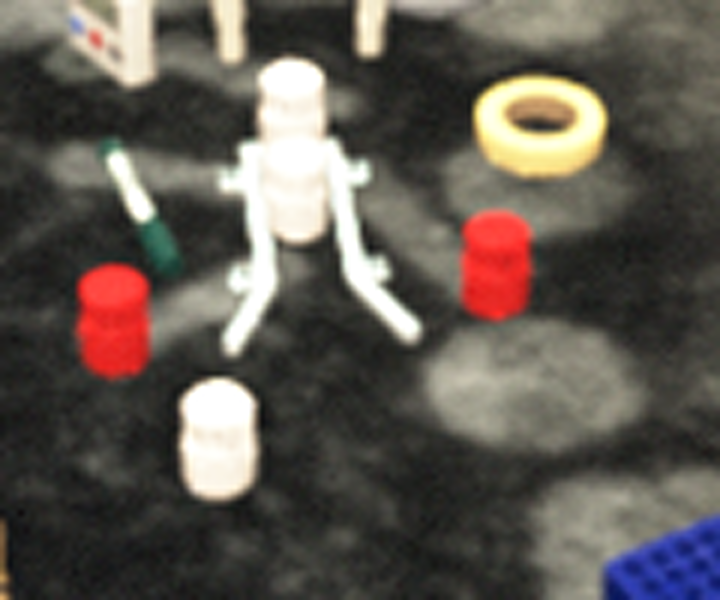

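View pics/wrist13.png

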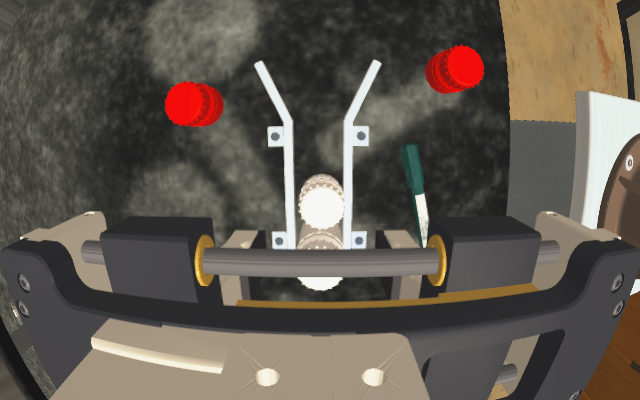

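Emit:
step_arm(
  plan="6 1.5 0.5 0 0 0 0;6 3 0.9 0 0 0 0;6 3 0.9 0 0 0 0;6 3 0.9 0 0 0 0;6 3 0.8 0 0 0 0;6 3 0.8 0 0 0 0;6 3 0.8 0 0 0 0;6 2 0.6 0 0 0 0;6 0.9 0.2 0 0 0 0;6 0 0 3 0 0 0;6 0 0 0 0 0 0;6 0 0 0 0 0 0",
)

```text
clock: 16.73
tool_pos: [0.3971, -0.2674, 0.087]
orientation: [179.7, 0.0, -93.8]
force: [-0.0, -0.4, 1.1]
opening: 0.0597
```

```bash
python3 - <<'E'
from h import *
go([.400,-.267,.020],[180,0,-93.6])
c=calibration("wrist")
i=snapshot("wrist");cv2.imwrite("pics/wrist14.png",i)
print(proj("wrist",[.4,-.267,.05],c))
E
```

```text
t 16.73 pos [ 0.3971 -0.2674  0.087 ] rpy [ 1.797e+02  5.000e-02 -9.379e+01] F [-0.  -0.4  1.1] op 0.0597
  shift cm [-0.05 -0.32  6.7 ] rot [ 0.3   0.05 -0.19] | pure shift in current tool axes
[314.34244616 224.91542251]
```

View pics/wrist14.png

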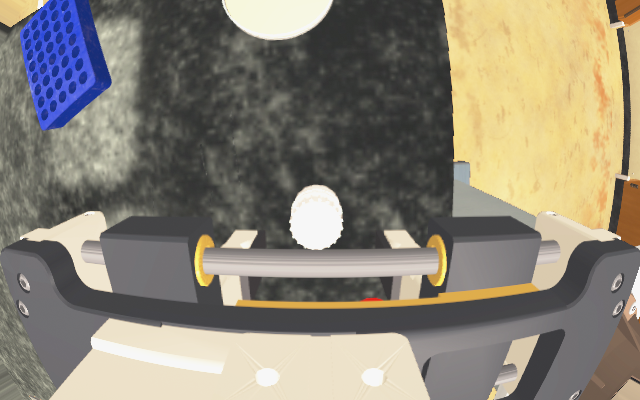

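Emit:
step_arm(
  plan="6 0 -0.2 1.5 0 0 0;6 0 0 2.4 0 0 0;6 0 0 2.2 0 0 0;6 0 0 1 0 0 0;6 0 0 0 0 0 0;6 0 0 0 0 0 0;5 0 0 0 0 0 0;4 0 0 0 0 0 0;3.5 0 0 0 0 0 0;3.5 0 0 0 0 0 0;3.5 0 0 0 0 0 0",
)

```text
clock: 17.7
tool_pos: [0.4012, -0.2683, 0.0182]
orientation: [-179.9, -0.0, -93.8]
force: [-1.5, 1.1, 6.7]
opening: 0.0363
```

```bash
python3 - <<'E'
from h import *
lx=lambda y:.4812+.0603*(y-.005)
go([lx(-.22),-.22,.0155],[180,0,-93.6])
i=snapshot("side");c=i[200:300,280:400];cv2.imwrite("pics/side15c.png",cv2.resize(c,None,fx=6,fy=6,interpolation=cv2.INTER_CUBIC))
E
```

```text
t 17.7 pos [ 0.4012 -0.2683  0.0182] rpy [-1.7993e+02 -1.0000e-02 -9.3760e+01] F [-1.5  1.1  6.7] op 0.0363
  shift cm [-5.25 -6.31  0.28] rot [-0.07 -0.01 -0.16] | pure shift in current tool axes
```

View pics/side15c.png

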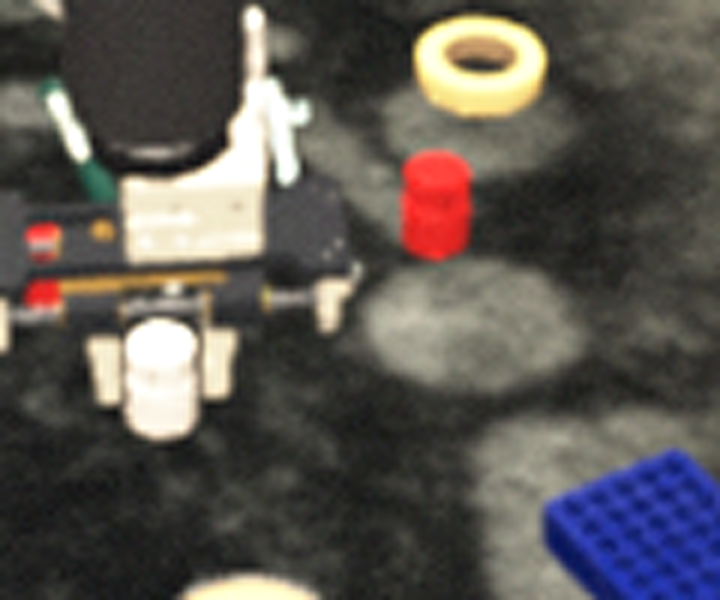

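Emit:
step_arm(
  plan="3.5 -0.4 -0.5 0 0 0 0;3.5 -1 -1.2 0 0 0 0;3.5 -1.1 -1.3 0 0 0 0;3.5 -1.1 -1.3 0 0 0 0;3.5 -1 -1.3 0 0 0 0;3.5 -0.6 -0.7 0 0 0 0;3.5 0 0 0 0 0 0;3.5 0 0 0 0 0 0",
)

```text
clock: 18.42
tool_pos: [0.4689, -0.2201, 0.0183]
orientation: [-179.8, -0.0, -93.7]
force: [0.7, 1.4, 4.6]
opening: 0.0364
```

```bash
python3 - <<'E'
from h import *
lx=lambda y:.4812+.0603*(y-.005)
go([lx(-.11),-.11,.0155],[180,0,-93.6])
E
```

```text
t 18.42 pos [ 0.4689 -0.2201  0.0183] rpy [-1.7984e+02 -1.0000e-02 -9.3700e+01] F [0.7 1.4 4.6] op 0.0364
  shift cm [-11.02   0.18   0.28] rot [-0.16 -0.01 -0.1 ] | pure shift in current tool axes
```

Emit:
step_arm(
  plan="3.5 -0.6 0.1 0 0 0 0;3.5 -1.3 0.1 0 0 0 0;3.5 -1.3 0 0 0 0 0;3.5 -1.3 0 0 0 0 0;3.5 -1.3 0 0 0 0 0;3.5 -1.3 0 0 0 0 0;3.5 -1.3 0 0 0 0 0;3.5 -1.3 0 0 0 0 0;3.5 -1 0 0 0 0 0;3.5 -0.5 0 0 0 0 0;3.5 0 0 0 0 0 0",
)

```text
clock: 19.33
tool_pos: [0.473, -0.1076, 0.0182]
orientation: [-179.9, 0.0, -93.7]
force: [-0.5, 4.5, 7.9]
opening: 0.0363
```

Emit:
step_arm(
  plan="3.5 -0.4 0 0 0 0 0;3.5 -0.4 0 0 0 0 0;3.5 -0.3 0 0 0 0 0;3.5 0 0 0 0 0 0",
)

```text
clock: 19.67
tool_pos: [0.4736, -0.0974, 0.0182]
orientation: [-179.9, -0.0, -93.7]
force: [-0.6, -0.7, 7.8]
opening: 0.0362
```

Emit:
step_arm(
  plan="3.5 -0.2 0 0 0 0 0;3.5 -0.2 0 0 0 0 0;3.5 0 0 0 0 0 0",
)

```text
clock: 19.92
tool_pos: [0.4738, -0.0937, 0.0182]
orientation: [-179.9, -0.0, -93.7]
force: [0.8, -2.9, 7.1]
opening: 0.0365
```

Emit:
step_arm(
  plan="3.5 -0.2 0 0 0 0 0;3.5 -0.1 0 0 0 0 0;3.5 0 0 0 0 0 0",
)

```text
clock: 20.17
tool_pos: [0.474, -0.0908, 0.0182]
orientation: [-179.9, -0.0, -93.8]
force: [2.4, -3.3, 8.1]
opening: 0.0369
```

Emit:
step_arm(
  plan="3.5 -0.1 0 0 0 0 0;3.5 -0.1 0 0 0 0 0;3.5 0 0 0 0 0 0",
)

```text
clock: 20.42
tool_pos: [0.474, -0.0896, 0.0183]
orientation: [-180.0, -0.1, -93.7]
force: [1.5, -9.9, 6.8]
opening: 0.0366
```

Emit:
step_arm(
  plan="3.5 -0.1 0 0 0 0 0;3.7 0 0 0 0 0 0;4 0 0 0 0 0 0;5 0 0 0 0 0 0;6 0 0 0 0 0 0;6 0 0 -0.5 0 0 0;6 0 0 -2.5 0 0 0;6 0 0 -3.5 0 0 0;6 0 0 -3.6 0 0 0;6 0 0 -3 0 0 0;6 0 0 0 0 0 0;6 0 0 0 0 0 0",
)

```text
clock: 21.42
tool_pos: [0.4748, -0.0871, 0.1508]
orientation: [-179.8, 0.1, -93.8]
force: [-1.3, -0.3, -0.6]
opening: 0.0599
```

```bash
python3 - <<'E'
from h import *
go([.4808,-.012,.15],[180,0,-93.6])
import pickle
cals={n:calibration(n) for n in ["side","top","wrist"]};pickle.dump(cals,open("pics/cal16.pkl","wb"))
i=snapshot("wrist");cv2.imwrite("pics/wrist16.png",i)
i=snapshot("side");cv2.imwrite("pics/side16.png",i);c=i[150:250,270:390];cv2.imwrite("pics/side16c.png",cv2.resize(c,None,fx=6,fy=6,interpolation=cv2.INTER_CUBIC))
i=snapshot("top");cv2.imwrite("pics/top16.png",i);c=i[140:240,240:380];cv2.imwrite("pics/top16c.png",cv2.resize(c,None,fx=5,fy=5,interpolation=cv2.INTER_CUBIC))
E
```

```text
t 21.42 pos [ 0.4748 -0.0871  0.1508] rpy [-1.7976e+02  8.0000e-02 -9.3750e+01] F [-1.3 -0.3 -0.6] op 0.0599
  shift cm [-7.53 -0.11  0.09] rot [-0.24  0.08 -0.15] | pure shift in current tool axes
```

View pics/side16c.png

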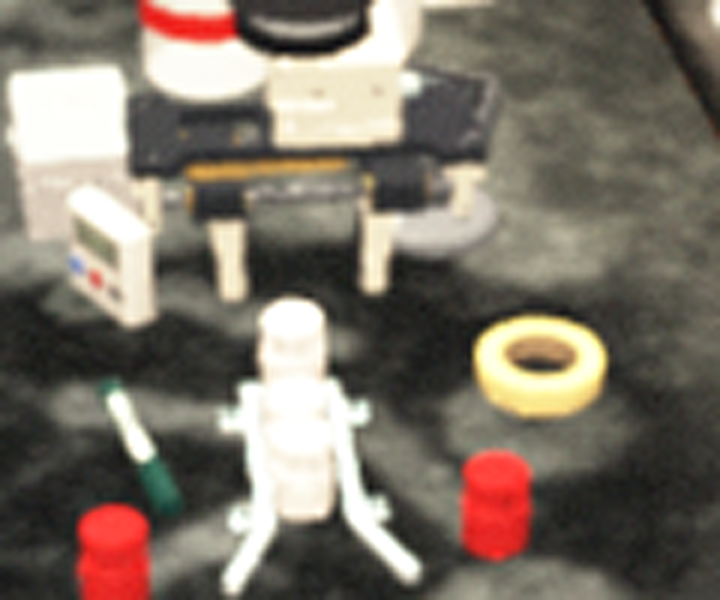

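View pics/wrist16.png

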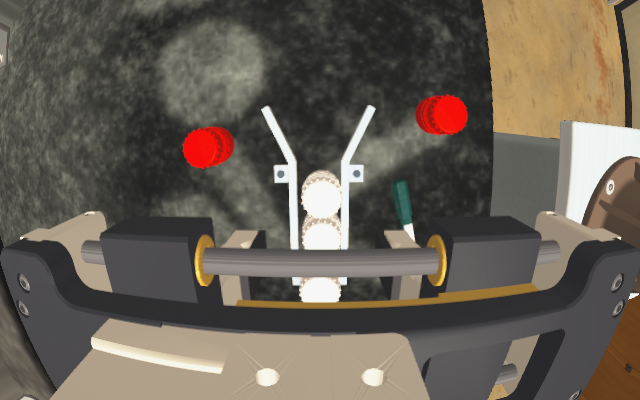

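View pics/top16c.png

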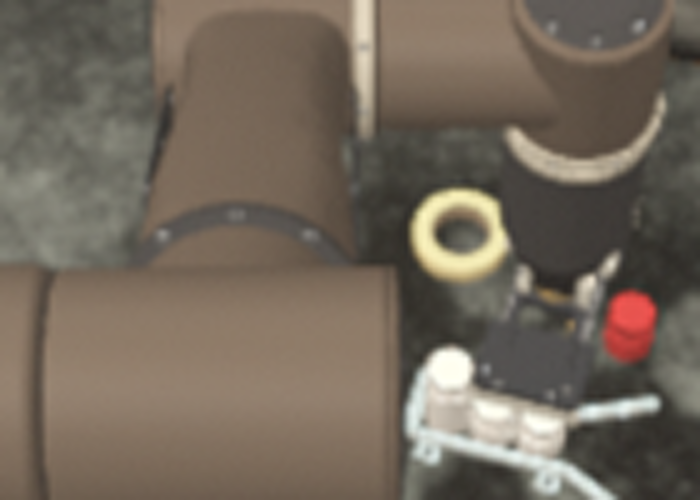

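```bash
python3 - <<'E'
import cv2
i=cv2.imread("pics/side0.png");c=i[150:200,315:375];cv2.imwrite("pics/sc_s.png",cv2.resize(c,None,fx=12,fy=12,interpolation=cv2.INTER_CUBIC))
i=cv2.imread("pics/top0.png");c=i[155:205,260:320];cv2.imwrite("pics/sc_t.png",cv2.resize(c,None,fx=12,fy=12,interpolation=cv2.INTER_CUBIC))
E
```

```text
(no output)
```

View pics/sc_s.png

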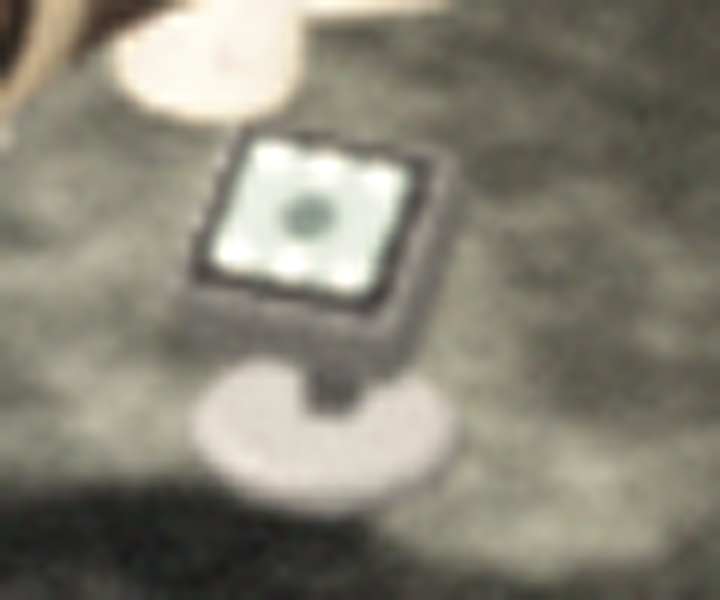

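View pics/sc_t.png

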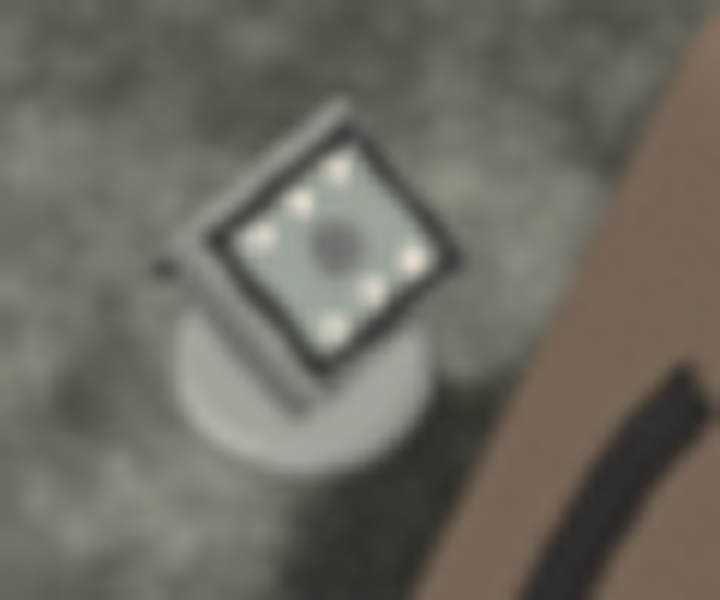

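```bash
cat > tri.py <<'E'
from h import *
np.set_printoptions(precision=4,suppress=True)
def tri(us,ut):
    o1,d1=ray("side",us);o2,d2=ray("top",ut);d1/=np.linalg.norm(d1);d2/=np.linalg.norm(d2)
    A=np.stack([d1,-d2],1);s=np.linalg.lstsq(A,o2-o1,rcond=None)[0]
    p,q=o1+s[0]*d1,o2+s[1]*d2;return (p+q)/2,np.linalg.norm(p-q)
S=lambda x,y:(315+(x+.5)/12-.5,150+(y+.5)/12-.5);T=lambda x,y:(260+(x+.5)/12-.5,155+(y+.5)/12-.5)
P=[((250,133),(212,240)),((428,163),(350,128)),((378,305),(462,258)),((200,272),(322,378)),((307,213),(336,246)),
((265,150),(262,238)),((325,160),(302,203)),((395,172),(340,168)),((235,250),(332,327)),((290,262),(373,290)),((347,275),(413,258))]
R=[]
for s,t in P:
    p,e=tri(S(*s),T(*t));R.append(p);print(p,round(e,4))
R=np.array(R)
C=R[:4];c=C.mean(0);print("centre",c)
x=(C[1]-C[0]+C[2]-C[3]);y=(C[0]-C[3]+C[1]-C[2]);n=np.cross(x,y);n/=np.linalg.norm(n);print("sizes",np.linalg.norm(x)/2,np.linalg.norm(y)/2,"n",n,"tilt",np.arccos(n[2]),"az",np.degrees(np.arctan2(n[1],n[0])))
print("x az",np.degrees(np.arctan2(x[1],x[0])),x/np.linalg.norm(x))
u,sv,vt=np.linalg.svd(R-R.mean(0));print("svd n",vt[2],sv)
E
python3 tri.py
```

```text
[0.5853 0.2209 0.1119] 0.0011
[0.6378 0.1872 0.1141] 0.0026
[0.6126 0.1436 0.0877] 0.003
[0.5597 0.1784 0.0842] 0.0044
[0.5975 0.1825 0.1023] 0.0004
[0.5875 0.2043 0.1147] 0.0002
[0.6052 0.1953 0.1138] 0.0019
[0.6257 0.1877 0.1105] 0.0057
[0.5725 0.1779 0.0929] 0.001
[0.5893 0.1682 0.0927] 0.0003
[0.6059 0.1587 0.0913] 0.0015
centre [0.5988 0.1825 0.0995]
sizes 0.06287650485635819 0.05682165146249904 n [-0.2934 -0.3782  0.878 ] tilt 0.49910942886017945 az -127.80706512944205
x az -33.04738261365384 [ 0.8374 -0.5448  0.0452]
svd n [ 0.2671  0.4245 -0.8651] [0.0744 0.0737 0.0084]
```

```bash
python3 - <<'E'
from h import *
np.set_printoptions(precision=3,suppress=True)
print("beaker base",plane("top",(222,202),0),"wash",plane("top",(224,172),0),"tipbox top",plane("top",(250,224),.065),"timer?")
print("side: beaker",plane("side",(305,160),0))
E
```

```text
beaker base [0.475 0.432 0.   ] wash [0.616 0.469 0.   ] tipbox top [0.373 0.275 0.065] timer?
side: beaker [0.493 0.445 0.   ]
```

Emit:
step_arm(
  plan="6 -1 -0.2 -2 0 0 0;6 -2.5 -0.6 -3 0 0 0;6 -3 -0.7 -2.5 0 0 0;6 -3 -0.7 -2.5 0 0 0;6 -3 -0.7 -2.5 0 0 0;6 -3 -0.7 -2.5 0 0 0;6 -3.5 -0.7 0 0 0 0;6 -3.5 -0.7 0 0 0 0;6 -3.5 -0.7 0 0 0 0;6 -3.5 -0.7 0 0 0 0;6 -3.5 -0.7 0 0 0 0;6 -3.5 -0.7 0 0 0 0",
)

```text
clock: 22.57
tool_pos: [0.5753, 0.2732, 0.2966]
orientation: [179.9, -0.1, -93.8]
force: [0.4, -0.3, 0.1]
opening: 0.06
```

Emit:
step_arm(
  plan="6 -1.8 -0.2 0 0 0 0;6 0 0 0 0 0 0;6 0 0 0 0 0 0;6 0 0 0 0 0 0",
)

```text
clock: 22.9
tool_pos: [0.5784, 0.2888, 0.2974]
orientation: [179.9, -0.1, -93.8]
force: [-0.2, -1.3, 0.5]
opening: 0.06
```

```bash
python3 - <<'E'
from h import *
go([.481,-.014,.15],[180,0,-93.6])
import pickle
cals=calibration("wrist");pickle.dump(cals,open("pics/cal17.pkl","wb"))
i=snapshot("wrist");cv2.imwrite("pics/wrist17.png",i)
E
```

```text
t 22.9 pos [0.5784 0.2888 0.2974] rpy [ 1.7991e+02 -9.0000e-02 -9.3760e+01] F [-0.2 -1.3  0.5] op 0.06
  shift cm [30.83  7.71 14.8 ] rot [ 0.09 -0.09 -0.16] | pure shift in current tool axes
```

View pics/wrist17.png

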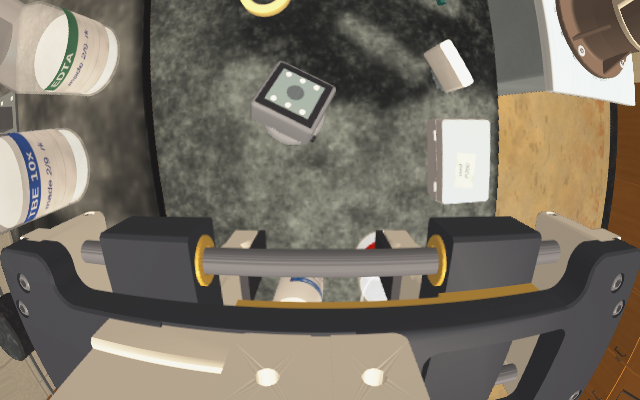

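```bash
python3 - <<'E'
import cv2
i=cv2.imread("pics/wrist17.png");c=i[50:150,240:350];cv2.imwrite("pics/w17c.png",cv2.resize(c,None,fx=6,fy=6,interpolation=cv2.INTER_CUBIC))
E
```

```text
(no output)
```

View pics/w17c.png

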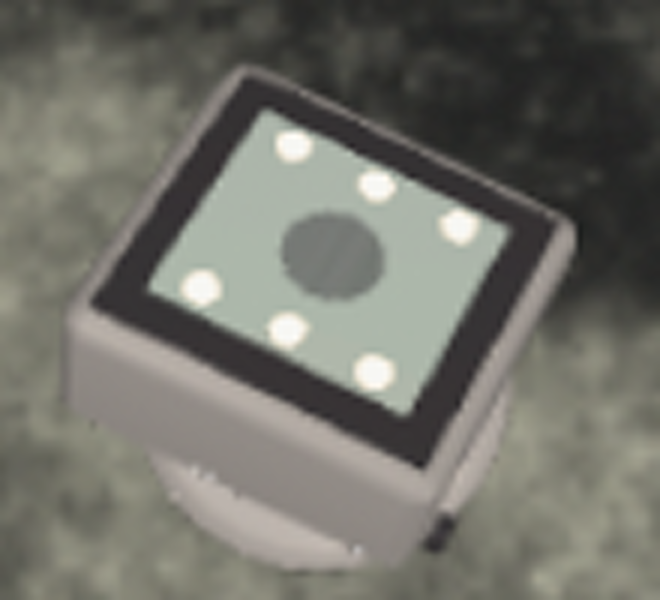

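```bash
cat > win.py <<'E'
from h import *
import pickle
from scipy.optimize import minimize_scalar, least_squares
np.set_printoptions(precision=4,suppress=True)
C=pickle.load(open("pics/cal17.pkl","rb"))
px=lambda x,y:(240+(x+.5)/6-.5,50+(y+.5)/6-.5)
sets={"inner":[(268,110),(511,232),(408,413),(150,291)],"outer":[(252,76),(560,224),(424,466),(93,303)],"leds":[(293,145),(459,227),(375,372),(201,288)]}
ctr=plane("wrist",px(333,256),.06+.047*np.cos(.5),C);print("centre circle",ctr)
def pts(q,az,t=.5,c=ctr):
    n=np.array([np.sin(t)*np.cos(az),np.sin(t)*np.sin(az),np.cos(t)]);ex=np.array([-np.sin(az),np.cos(az),0]);ey=np.cross(n,ex);out=[]
    for uv in q:
        o,d=ray("wrist",px(*uv),C);p=o+d*((c-o)@n)/(d@n)-c;out.append([p@ex,p@ey])
    return np.array(out)
for k,q in sets.items():
    def res(v,full=False):
        P=pts(q,v[0],v[1]);x,y=P.T
        return np.array([y[0]-y[1],y[3]-y[2],x[0]-x[3],x[1]-x[2]])
    for ft in (0,1):
        f=(lambda v:res(v)) if ft else (lambda v:res([v[0],.5]))
        r=least_squares(f,[np.radians(-122),.5]);az,t=r.x
        P=pts(q,az,t);print(k,ft,"az",np.degrees(az),"t",t,"res mm",r.fun*1000,"ctr",P.mean(0),"size",np.abs(P[0]-P[2]))
E
python3 win.py
```

```text
centre circle [0.599  0.1837 0.1012]
inner 0 az -121.10042609875212 t 0.5 res mm [-0.8395  0.8405  0.3753 -0.2908] ctr [-0.0004 -0.0001] size [0.0536 0.0478]
inner 1 az -121.21489205883992 t 0.45773273557213656 res mm [-0.6863  0.9439  0.0006 -0.3091] ctr [-0.0004  0.    ] size [0.0534 0.0465]
outer 0 az -121.2814882032281 t 0.5 res mm [ 0.6675  0.1423 -0.6919 -0.5314] ctr [-0.0005  0.0006] size [0.0677 0.0618]
outer 1 az -121.10500906170742 t 0.5560398758561015 res mm [ 0.4302 -0.0978  0.0547 -0.6012] ctr [-0.0005  0.0004] size [0.068  0.0644]
leds 0 az -121.10341392225835 t 0.5 res mm [-0.2806  0.2167  0.139  -0.0402] ctr [ 0.0001 -0.0001] size [0.0364 0.038 ]
leds 1 az -121.17846488284809 t 0.4782362992610557 res mm [-0.2193  0.2684  0.0164 -0.0635] ctr [ 0.0001 -0.0001] size [0.0363 0.0375]
```

Emit:
step_arm(
  plan="6 1.5 0.5 0.5 0 0 0;6 3 1.1 1 0 0 0;6 3 1.1 1 0 0 0;6 3 1.1 1 0 0 0;6 3 1.1 1 0 0 0;6 3 1.1 1 0 0 0;6 3 1 1 0 0 0;6 2.5 0.8 1.5 0 0 0;6 1.5 0.5 1.5 0 0 0;6 0 0 0 0 0 0;6 0 0 0 0 0 0;6 0 0 0 0 0 0",
)

```text
clock: 23.95
tool_pos: [0.481, 0.06, 0.2045]
orientation: [-179.9, 0.0, -93.8]
force: [0.2, 0.2, 0.5]
opening: 0.06
```

```bash
python3 - <<'E'
from h import *
go([.481,-.014,.15],[180,0,-93.6])
import pickle
cals=calibration("wrist");pickle.dump(cals,open("pics/cal18.pkl","wb"))
i=snapshot("wrist");cv2.imwrite("pics/wrist18.png",i)
c=i[100:210,260:380];cv2.imwrite("pics/w18c.png",cv2.resize(c,None,fx=5,fy=5,interpolation=cv2.INTER_CUBIC))
E
```

```text
t 23.95 pos [0.481  0.06   0.2045] rpy [-1.7991e+02  4.0000e-02 -9.3810e+01] F [0.2 0.2 0.5] op 0.06
  shift cm [ 7.39 -0.48  5.45] rot [-0.09  0.04 -0.21] | pure shift in current tool axes
```

View pics/wrist18.png

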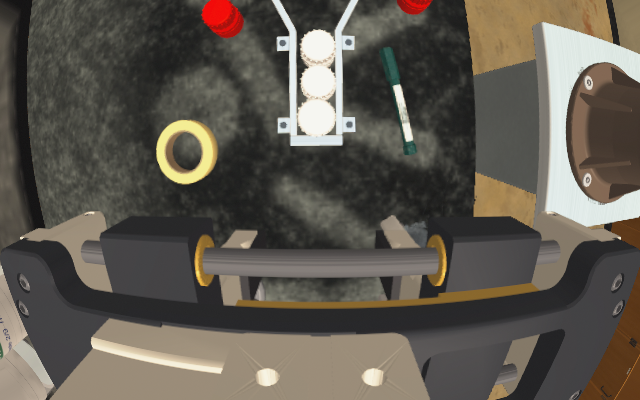

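View pics/w18c.png

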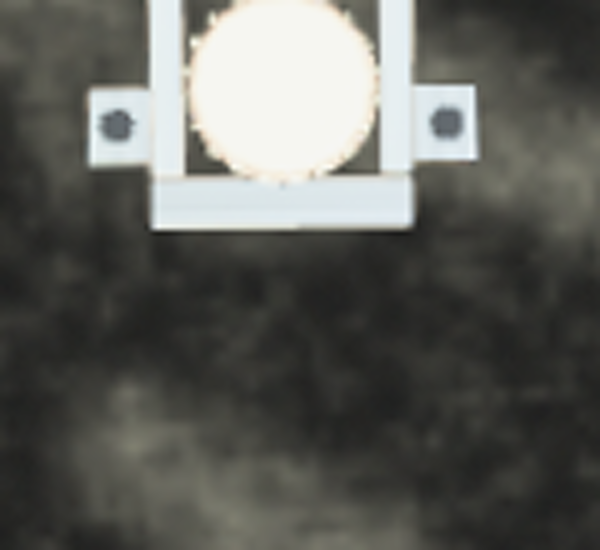

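```bash
python3 - <<'E'
from h import *
import pickle
np.set_printoptions(precision=4,suppress=True)
C=pickle.load(open("pics/cal18.pkl","rb"))
f=lambda x,y,z:plane("wrist",(260+(x+.5)/5-.5,100+(y+.5)/5-.5),z,C)
print("tall",f(283,87,.08),"r edges",f(188,87,.08),f(378,87,.08),"stop L/R top inner",f(183,178,.01),f(382,174,.01))
print("shorts",plane("wrist",(318.5,83),.05,C),plane("wrist",(318,47),.05,C))
E
```

```text
tall [ 0.4793 -0.0124  0.08  ] r edges [ 0.4965 -0.0137  0.08  ] [ 0.4621 -0.0113  0.08  ] stop L/R top inner [0.5043 0.0048 0.01  ] [0.4591 0.007  0.01  ]
shorts [ 0.4751 -0.0477  0.05  ] [ 0.4731 -0.0856  0.05  ]
```

Emit:
step_arm(
  plan="6 1.8 -0.1 0 0 0 0;6 2 -0.1 0 0 0 0;6 2 -0.1 1 0 0 0;6 1.5 -0.1 2 0 0 0;6 0 0 3 0 0 0;6 0 0 2.5 0 0 0;6 0 0 0 0 0 0;6 0 0 0 0 0 0",
)

```text
clock: 24.67
tool_pos: [0.4798, -0.0126, 0.1185]
orientation: [179.9, -0.1, -93.7]
force: [0.1, 0.1, 1.1]
opening: 0.0605
```

```bash
python3 - <<'E'
from h import *
go([.4797,-.013,.0235],[180,0,-93.5])
E
```

```text
t 24.67 pos [ 0.4798 -0.0126  0.1185] rpy [ 1.7989e+02 -7.0000e-02 -9.3720e+01] F [0.1 0.1 1.1] op 0.0605
  shift cm [ 0.03 -0.01  9.5 ] rot [ 0.11 -0.07 -0.22] | pure shift in current tool axes
```

Emit:
step_arm(
  plan="6 0 0 1.5 0 0 0;6 0 0 2.7 0 0 0;6 0 0 2.7 0 0 0;6 0 0 1.8 0 0 0;6 0 0 0.8 0 0 0;6 0 0 0 0 0 0;5 0 0 0 0 0 0;4 0 0 0 0 0 0;3.5 0 0 0 0 0 0;3.5 0 0 0 0 0 0;3.5 0 0 0 0 0 0;3.5 0 0 0 0 0 0",
)

```text
clock: 25.67
tool_pos: [0.4805, -0.0126, 0.0246]
orientation: [-179.9, 0.0, -93.7]
force: [-0.5, 0.6, 8.1]
opening: 0.0369
```

```bash
python3 - <<'E'
from h import *
go([.4797,-.013,.0235],[180,0,-93.5])
n=np.array([np.sin(.5)*np.cos(np.radians(-121.1)),np.sin(.5)*np.sin(np.radians(-121.1)),np.cos(.5)])
a,R,o=pose()
axis=np.cross([0,0,-1],-n);axis/=np.linalg.norm(axis)
print("rot axis in tool, deg",R.inv().apply(axis)*np.degrees(.5))
i=snapshot("side");c=i[190:250,290:350];cv2.imwrite("pics/side19c.png",cv2.resize(c,None,fx=10,fy=10,interpolation=cv2.INTER_CUBIC))
E
```

```text
t 25.67 pos [ 0.4805 -0.0126  0.0246] rpy [-1.799e+02  3.000e-02 -9.374e+01] F [-0.5  0.6  8.1] op 0.0369
  shift cm [0.05 0.08 0.11] rot [-0.1   0.03 -0.24] | pure shift in current tool axes
rot axis in tool, deg [ 13.16452939 -25.44396745   0.0356955 ]
```

View pics/side19c.png

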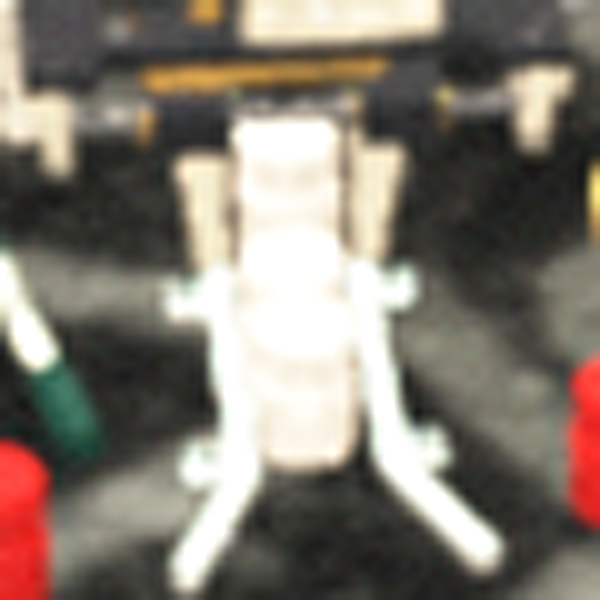

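Emit:
step_arm(
  plan="3.4 0 0 -0.5 0 0 0;3.4 0 0 -1.2 0 0 0;3.4 0 0 -2 0 0 0;3.4 0 0 -2.5 0 0 0;3.4 0 0 -2.5 0 0 0;3.4 0 0 -2.5 0 0 0;3.4 0 0 -2.5 0 0 0;3.4 0 0 -2.3 0 0 0;3.4 0 0 -1 0 0 0;3.4 0 0 0 0 0 0;3.4 0 0 0 0 0 0",
)

```text
clock: 26.63
tool_pos: [0.4794, -0.0127, 0.1934]
orientation: [-180.0, 0.0, -93.8]
force: [-0.1, -0.5, -0.9]
opening: 0.0369
```

```bash
python3 - <<'E'
from h import *
go([.5731,.1408,.1930],[180,0,-93.75])
i=snapshot("side");c=i[150:250,270:390];cv2.imwrite("pics/side20c.png",cv2.resize(c,None,fx=6,fy=6,interpolation=cv2.INTER_CUBIC))
i=snapshot("wrist");cv2.imwrite("pics/wrist20.png",i)
E
```

```text
t 26.63 pos [ 0.4794 -0.0127  0.1934] rpy [-1.7998e+02  4.0000e-02 -9.3780e+01] F [-0.1 -0.5 -0.9] op 0.0369
  shift cm [-15.94  -8.34   0.05] rot [-0.02  0.04 -0.03] | pure shift in current tool axes
```

View pics/side20c.png

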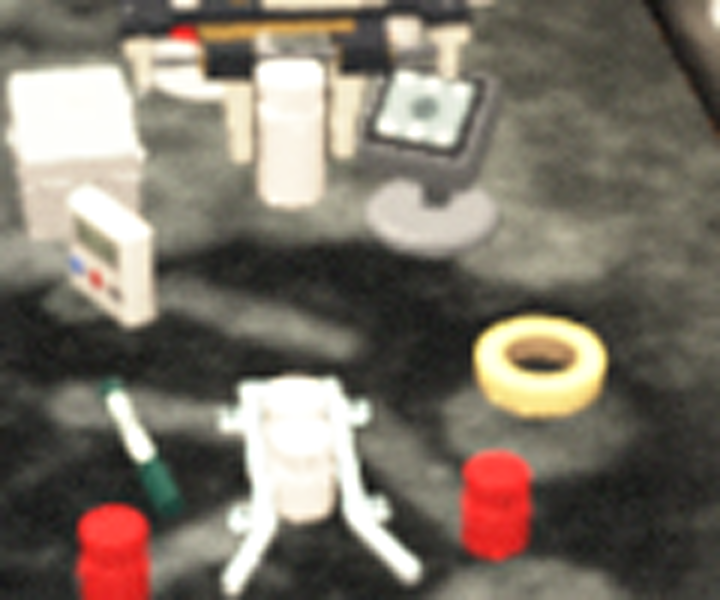

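View pics/wrist20.png

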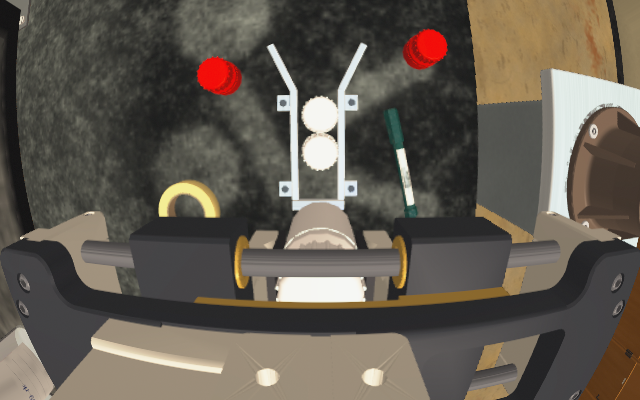

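```bash
python3 - <<'E'
from h import *
c=calibration("wrist");a,R,o=pose()
for z in (.020,.0246,.029):
  print(z,[np.round(proj("wrist",a+R.apply([.019*np.cos(t),.019*np.sin(t),z]),c),1) for t in (0,.785,-.785,1.57,-1.57)])
for z in(.0246-.057,.0246-.08):
  print(z,[np.round(proj("wrist",a+R.apply([r*np.cos(t),r*np.sin(t),z]),c),1) for r,t in ((.019,0),(.019,1.57),(.017,0),(.017,1.57),(.017,-1.57))])
i=cv2.imread("pics/wrist20.png");x=i[190:310,260:380];cv2.imwrite("pics/w20c.png",cv2.resize(x,None,fx=5,fy=5,interpolation=cv2.INTER_CUBIC))
E
```

```text
0.02 [array([318.9, 202.8]), array([341.1, 211.8]), array([296.6, 211.7]), array([349.7, 232.7]), array([288.1, 232.6])]
0.0246 [array([318.9, 200.9]), array([340.6, 209.7]), array([297.1, 209.7]), array([349. , 230.2]), array([288.8, 230.1])]
0.029 [array([318.9, 199.2]), array([340.2, 207.8]), array([297.7, 207.8]), array([348.4, 227.9]), array([289.4, 227.9])]
-0.0324 [array([318.3, 232.7]), array([359.8, 271.2]), array([318.3, 237. ]), array([355.4, 271.3]), array([281.3, 271.2])]
-0.055400000000000005 [array([317.9, 254. ]), array([366.5, 297.4]), array([317.9, 258.9]), array([361.4, 297.6]), array([274.6, 297.3])]
```

View pics/w20c.png

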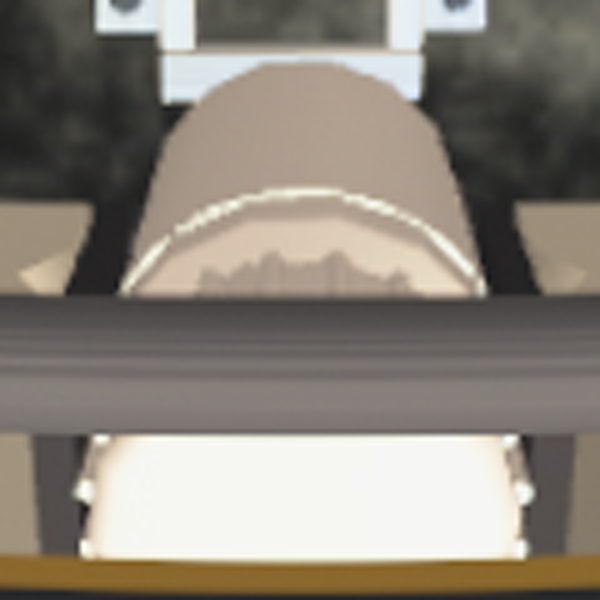

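```bash
python3 - <<'E'
from h import *
c=calibration("wrist");a,R,o=pose()
i=cv2.imread("pics/wrist3.png");x=i[190:310,260:380];cv2.imwrite("pics/w3c.png",cv2.resize(x,None,fx=5,fy=5,interpolation=cv2.INTER_CUBIC))
# same camera-in-tool; predict for TCP z=.0328 and jar x offset dx
for dx in (-.002,0,.002):
  print(dx,[np.round(proj("wrist",a+R.apply([dx+.019,0,z]),c)[1],1) for z in (.0328,.0328-.057)],"grip:",[np.round(proj("wrist",a+R.apply([dx+.019,0,z]),c)[1],1) for z in (.0246,.0246-.057)])
E
```

```text
-0.002 [np.float64(200.9), np.float64(230.7)] grip: [np.float64(204.1), np.float64(237.0)]
0 [np.float64(197.8), np.float64(226.6)] grip: [np.float64(200.9), np.float64(232.7)]
0.002 [np.float64(194.8), np.float64(222.5)] grip: [np.float64(197.8), np.float64(228.3)]
```

View pics/w3c.png

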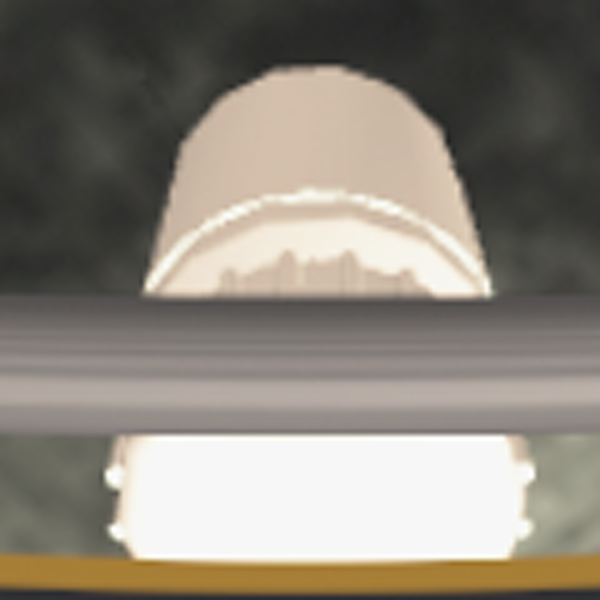

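Emit:
step_arm(
  plan="3.4 -0.8 -0.4 0 0 0 0;3.4 -1.8 -0.9 0 0 0 0;3.4 -2.2 -1.2 0 0 0 0;3.4 -2.2 -1.2 0 0 0 0;3.4 -2.2 -1.2 0 0 0 0;3.4 -2.2 -1.2 0 0 0 0;3.4 -2.2 -1.2 0 0 0 0;3.4 -1.6 -0.8 0 0 0 0;3.4 -0.7 -0.3 0 0 0 0;3.4 0 0 0 0 0 0",
)

```text
clock: 27.57
tool_pos: [0.5742, 0.1417, 0.1917]
orientation: [179.9, -0.1, -93.7]
force: [0.4, -1.1, -0.3]
opening: 0.0373
```

Emit:
step_arm(
  plan="3.4 0 0 0 1.3 -2.5 0;3.4 0 0 0 2.6 -5.1 0;3.4 0 0 0 2.6 -5.1 0;3.4 0 0 0 2.6 -5.1 0;3.4 0 0 0 2.6 -5.1 0;3.4 0 0 0 1.3 -2.5 0;3.4 0 0 0 0 0 0;3.4 0 0 0 0 0 0;3.4 0 0 0 0 0 0",
)

```text
clock: 28.32
tool_pos: [0.5739, 0.1397, 0.1935]
orientation: [-166.1, 25.1, -90.7]
force: [0.4, -0.2, -1.0]
opening: 0.0369
```

```bash
cat > fin.py <<'E'
from h import *
np.set_printoptions(precision=4,suppress=True)
az=np.radians(-121.1);n=np.array([np.sin(.5)*np.cos(az),np.sin(.5)*np.sin(az),np.cos(.5)])
W=np.array([.5998,.1835,.06+.047*np.cos(.5)])
a,R,o=pose();tz=R.apply([0,0,1])
print("clock",o["clock"],"pos",a,"op",o["opening"],"F",o["force"],"q",np.round(o["joint_pos"],1))
print("axis err deg",np.degrees(np.arccos(-tz@n)),"rot corr (tool rotvec)",np.degrees(R.inv().apply(np.cross(tz,-n))))
T=W+n*(.08+.0246);print("target",T,"shift cm",R.inv().apply(T-a)*100)
b=a+tz*.0246;print("base",b,"dist along n",(b-W)@n,"lateral",np.linalg.norm((b-W)-((b-W)@n)*n))
E
python3 fin.py; python3 - <<'E'
from h import *
i=snapshot("side");cv2.imwrite("pics/side21.png",i);c=i[130:210,300:400];cv2.imwrite("pics/side21c.png",cv2.resize(c,None,fx=7,fy=7,interpolation=cv2.INTER_CUBIC))
i=snapshot("top");cv2.imwrite("pics/top21.png",i)
i=snapshot("wrist");cv2.imwrite("pics/wrist21.png",i)
E
```

```text
clock 28.3167 pos [0.5739 0.1397 0.1935] op 0.03690578840709712 F [ 0.3566 -0.177  -0.9681] q [ 19.3   6.1 -18.9 -25.4 -45.2  -8.2]
axis err deg 0.231401681697815 rot corr (tool rotvec) [ 0.1767 -0.1494 -0.    ]
target [0.5739 0.1406 0.193 ] shift cm [-0.0579  0.0253  0.0775]
base [0.58   0.1497 0.1719] dist along n 0.0807754691261991 lateral 0.0006662901742982355
```

View pics/side21c.png

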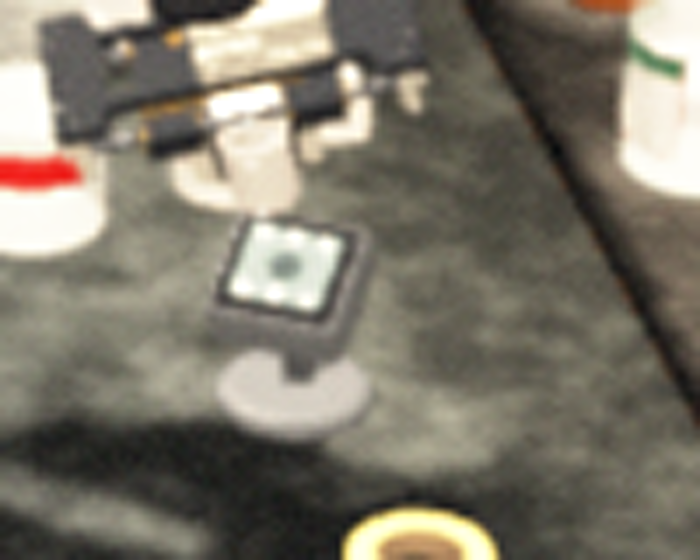

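View pics/wrist21.png

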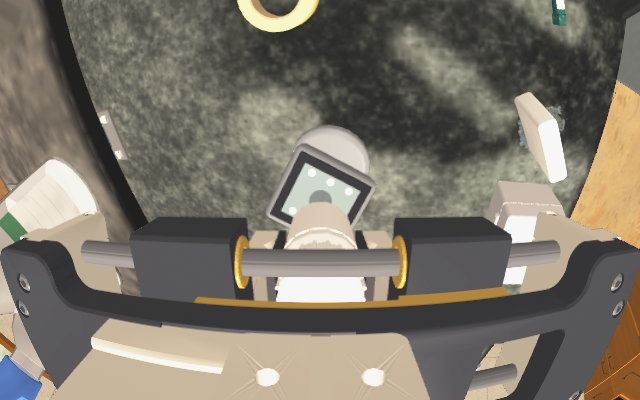

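View pics/top21.png

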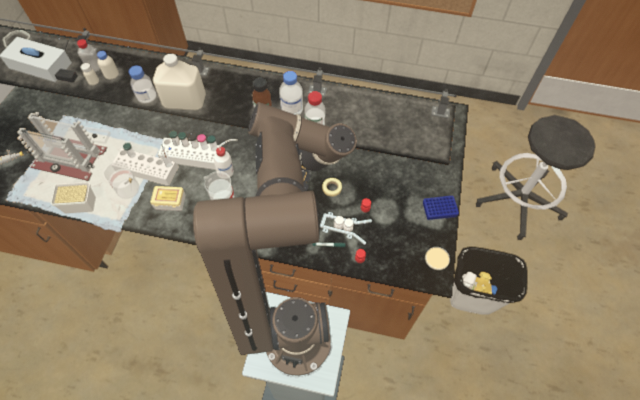

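```bash
python3 - <<'E'
from h import *
c=calibration("wrist");a,R,o=pose()
az=np.radians(-121.1);n=np.array([np.sin(.5)*np.cos(az),np.sin(.5)*np.sin(az),np.cos(.5)])
ex=np.array([-np.sin(az),np.cos(az),0]);ey=np.cross(n,ex);W=np.array([.5998,.1835,.06+.047*np.cos(.5)])
i=cv2.imread("pics/wrist21.png")[120:220,260:380]
I=cv2.resize(i,None,fx=6,fy=6,interpolation=cv2.INTER_CUBIC)
for sx in(-1,0,1):
  for sy in(-1,1):
    p=proj("wrist",W+ex*sx*.0182+ey*sy*.019,c);print(sx,sy,np.round(p,1));q=((p-[260,120]+.5)*6-.5).astype(int);cv2.circle(I,tuple(int(v) for v in q),4,(0,0,255),1)
p=proj("wrist",W,c);print(p)
cv2.imwrite("pics/w21c.png",I)
E
```

```text
-1 -1 [347.7 189.6]
-1 1 [327.4 226.4]
0 -1 [329.3 180.1]
0 1 [309.4 217.5]
1 -1 [310.5 170.6]
1 1 [291.1 208.4]
[319.1600838  199.09742343]
```

View pics/w21c.png

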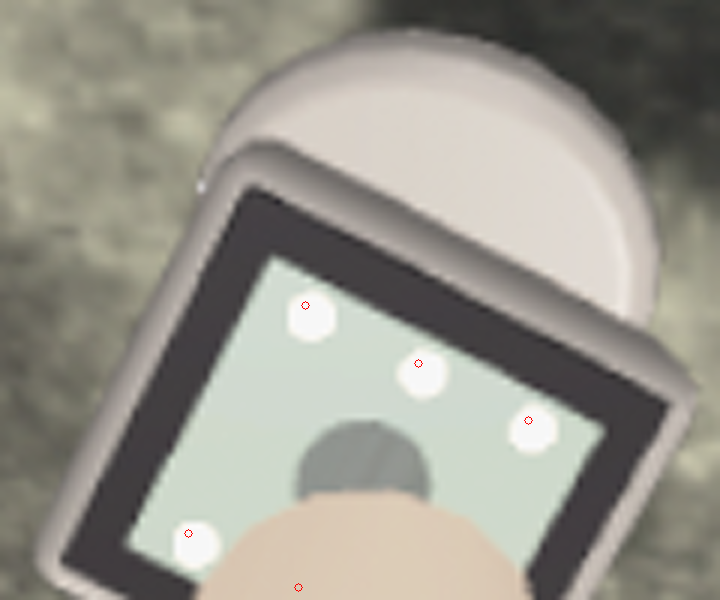

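Emit:
step_arm(
  plan="3.4 -0.1 0 0.1 0.2 -0.1 0;3.4 0 0 0 0 0 0;3.4 0 0 0 0 0 0;3.4 0 0 0 0 0 0;3.4 0 0 0 0 0 0;3.4 0 0 0 0 0 0",
)

```text
clock: 28.97
tool_pos: [0.5743, 0.1417, 0.1931]
orientation: [-165.9, 25.3, -90.6]
force: [-0.0, -0.7, -0.4]
opening: 0.0372
```

```bash
python3 fin.py; python3 - <<'E'
from h import *
i=snapshot("side");c=i[140:250,280:390];cv2.imwrite("pics/side22c.png",cv2.resize(c,None,fx=5,fy=5,interpolation=cv2.INTER_CUBIC))
i=snapshot("top");c=i[190:250,300:380];cv2.imwrite("pics/top22c.png",cv2.resize(c,None,fx=8,fy=8,interpolation=cv2.INTER_CUBIC))
E
```

```text
clock 28.9667 pos [0.5743 0.1417 0.1931] op 0.03721661330759579 F [-0.0097 -0.7161 -0.4372] q [ 19.5   6.1 -19.1 -25.6 -44.8  -8.1]
axis err deg 0.06572792347153267 rot corr (tool rotvec) [-0.0458  0.0472 -0.    ]
target [0.5739 0.1406 0.193 ] shift cm [ 0.1055  0.0241 -0.0491]
base [0.5804 0.1518 0.1715] dist along n 0.07951021670158274 lateral 0.0011072459595808264
```

View pics/side22c.png

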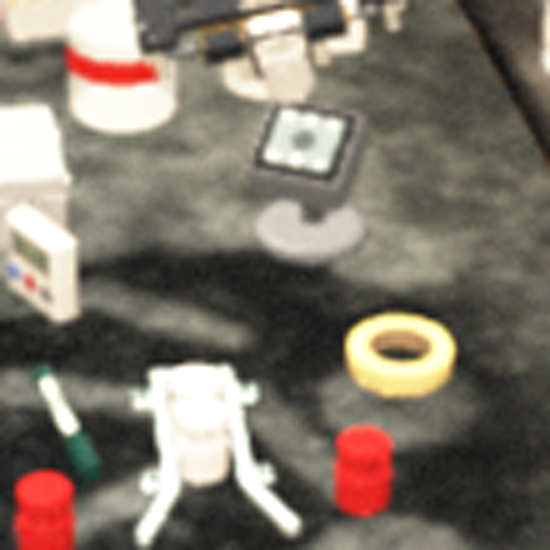

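View pics/top22c.png

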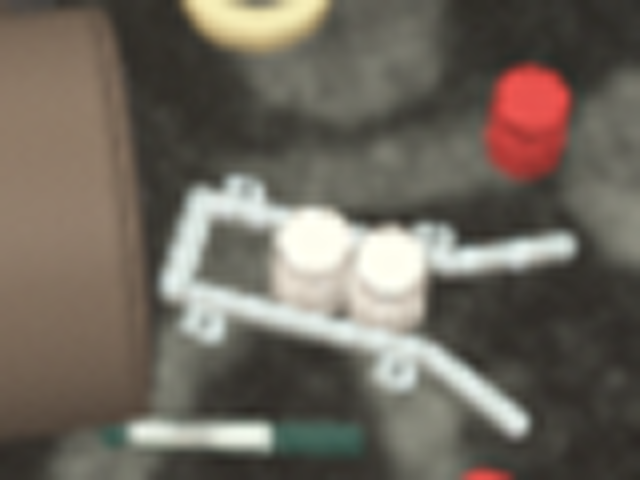

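```bash
python3 -c "
from plant import workorder
print(workorder.close_job())"
```

```text
the job is handed in; nothing more can be done
None
```

I slid the tall jar in a light grip along the bench into the lane until it met the stop. The two short jars followed the same way, each until it touched the jar ahead. I then lifted the tall jar out and handed the job in at about 29 s, still holding it in front of the reader window.

**Hold at the window:** by the arm's pose and my measured window, the base is 79.5 mm from the window, about 1 mm off centre, and the axis is within 0.1° of square. These leave out any slip or tilt of the jar in the grip.

**Last pictures:** the side and top views show both short jars upright between the rails and the reader standing untouched. I saw no bystander moved.

**Disagreements:**
- The wrist camera reads about 1–1.5 mm off sideways from the arm's pose and the gripper, so I corrected the window position for that. The lights around the window still sat 1–2 px from where I predicted, which is 1–2 mm.
- The wrist view leaves room for a jar tilt in the grip of under 1°.
- While each short jar was gripped, the tool felt 5–10 N upward. The fingers closed on the sloping shoulder, so the jars were pressed down rather than lifted.
- The tall jar's push against the stop peaked at about 15 N sideways, with 11 N upward felt on the tool. I then backed off and released it, and the next picture showed it standing upright.

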